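# Pack the blade-change tray of the panel saw

### The job

Pack the saw's blade-change tray: from the tools on the wooden panel, lay the larger open-end spanner, the larger hex key, the hex bolt and the black star knob each flat in the recess of the tray that is cut for it, the knob upright with its brass boss up as it stands now. The smaller spanner and the smaller hex key belong to another machine, so leave them lying where they are.

Things in the scene. Friction and masses are not known exactly. Their poses are not given: they have to be found in the camera images.
- large_spanner_center (a point): The larger grey steel double open-end spanner, 187 mm long, 49 mm wide over the heads, 8 mm thick, lying flat on the 6 mm panel. The point is its centre, 4 mm above its underside, in the middle of the straight shank (16 mm wide, 6 mm thick, 90 mm long; grasp it there). x runs along the spanner, z up. It fits its recess either way round.
- small_spanner_center (a point): Look-alike on the same panel: the smaller grey steel double open-end spanner, 158 mm long, 39 mm wide, 8 mm thick. The point is its centre, 4 mm up; x runs along it. Not to be moved.
- large_key_center (a point): The larger black L-shaped hex key, 10 mm thick, flat on the 6 mm panel: long leg 144 mm over all, foot 46 mm over all. The point is on the middle of the long leg (9 mm wide; grasp it there), 5 mm above the underside. y runs along the long leg away from the foot: the leg reaches from y = -72 to +72 mm; the foot lies at y = -72 to -63 mm and points to +x, reaching x = +41 mm from this point; z up.
- small_key_center (a point): Look-alike on the same panel: the smaller black L-shaped hex key, 8 mm thick, long leg 114 mm over all, foot 40 mm. The point is on the middle of the long leg, 4 mm up; y runs along the long leg away from the foot. Not to be moved.
- bolt_center (a point): Grey steel hex bolt, 54 mm long, lying on its side on the 6 mm panel: shank 12 mm thick and 45 mm long, head 22 mm over the corners and 9 mm high. The point is half-way along its length, 8 mm above its underside (on the shank; grasp it here). y runs along the bolt towards the head.
- star_knob_center (a point): Black star knob with five lobes, 46 mm across, lying on its face on the 6 mm panel, with a small brass boss on top; lobes 20 mm high, 28 mm with the boss. The point is on its axis, 12 mm above its underside. z up. Grasp it across the lobes (about 44 mm) anywhere.
- spanner_recess (a point): Recess 7 mm deep, grey-lined, in a fixed plywood insert (top 15 mm above the worktop) of the grey tray, for the larger spanner: a 207 mm (y) x 69 mm (x) rectangle. The point is the centre of its floor, 8 mm above the worktop. A finger notch 40 mm wide, as deep as the recess, crosses the 90 x 226 mm insert along x there. The spanner's centre belongs above this point, its length along y.
- key_recess (a point): Recess 7 mm deep, grey-lined, in a fixed plywood insert (top 15 mm above the worktop) of the grey tray, for the larger key: an L, channels 29 mm wide. The point is on its floor, 8 mm above the worktop, under where the key's point belongs, with x, y, z alike. A 40 mm wide finger notch of like depth crosses the insert along x here; to -x it ends 26 mm off, then 20 mm or more stay free.
- bolt_recess (a point): Recess 7 mm deep, grey-lined, in a fixed plywood insert (top 15 mm above the worktop) of the grey tray, for the bolt: a 74 mm (y) x 42 mm (x) rectangle. The point is the centre of its floor, 8 mm above the worktop. A finger notch 40 mm wide, as deep as the recess, crosses the 80 x 112 mm insert along x there. The bolt's centre belongs above this point, its length along y, either way round.
- knob_recess (a point): Recess 7 mm deep, grey-lined, in a fixed plywood insert (top 15 mm above the worktop) of the grey tray, for the star knob: a 66 x 66 mm square. The point is the centre of its floor, 8 mm above the worktop. A finger notch 40 mm wide, as deep as the recess, crosses the 80 x 112 mm insert along x there. The knob's axis belongs above this point, at any yaw.
Mind the look-alikes: they are no part of the job. Leave any orange look-alike of the part that bears star_knob_center alone.

How it is judged:
By the outcome, as a careful person would: the job done as asked, in the order asked, and still so for the second after the job is handed in, with the robot touching nothing.
It also fails if it takes over 112 s, if anything falls off the work surface, if the arm or the gripper's body presses on something with over 40 N, if the wrist force passes 120 N, or if a joint passes its speed limit or range.

### The arm

A 6-joint arm with a two-finger parallel gripper is mounted at the origin on a cart in front of the work surface, level with it; the furniture and walls round the work are solid. World frame = base frame: x ahead of the robot, y to its left, z up, the work surface at z = 0. Lengths are in m, angles in rad, forces in N, time in s.
With the tool pointing down it reaches from about 0.325 to 0.775 m from the base axis. Payload 5.5 kg.
Tool frame: the origin (TCP) lies midway between the tips of the shut fingers; the grasp point (between the pads) lies 19 mm behind it; y points along the fingers, x is the direction in which the jaws open and shut, and the axes are right-handed (so a half turn about y gives the same grasp; the last joint's range is limited). The gripper opens to 88 mm and grips with 3 to 60 N. Pads are 20 mm wide; open, the fingers measure 115 mm over their backs; the gripper's body (75 mm by 178 mm) begins 61 mm behind the grasp point.
Start: joints at [-1.165, 0.091, 1.231, -0, 1.82, -0.057], TCP at [0.268, -0.537, 0.188] pointing down, gripper open.
Joint ranges: [-2.87, 2.87], [-0.86, 2.18], [0.17, 2.46], [-1.51, 4.65], [0.06, 2.69], [-2.65, 2.65]. Speed limits (rad/s): [2.57, 2.57, 3.01, 3.14, 3.14, 3.14].

### API

Orientations are given as a unit quaternion [x, y, z, w].
In Python, from cell import monitor, cams, ctrl gives the robot as it stands.
- The arm moves only by the tool arm_command, never from a script. Its argument "plan" is a list of rows, each an object of numbers: "wx", "wy", "wz": the turn, a rotation vector about the tool's x, y, z in rad; "tx", "ty", "tz": the shift along the tool's x, y, z in cm; "gripper": the gripper command: -1 is shut, 1 is fully open, values between are in proportion. In form: [{"wx": .., "wy": .., "wz": .., "tx": .., "ty": .., "tz": .., "gripper": ..}, ...]. A call has exactly 10 rows; each row shifts and turns the commanded pose from where the row before left it, along the tool's axes as they then stand; what a row does not reach is not made up. A row lasts 1/12 s, in which the tool goes at most 41.7 mm and 7.16 degrees, less where a joint would pass 70% of its speed; a pose out of reach is approached as far as the arm can. A call is refused whole if a number of a shift passes 4.17 or a number of a turn 0.125, either way. A call with a gripper value outside its range is refused whole. The fingers move at their own pace and stop on an object; "squeeze" is the grip in N (left out, the last holds). Time passes only in rows, so rows that do not move let the fingers close, or fill a call up. It gives the time, the measured TCP pose, the force and the opening at its end, in the units of the state.
- monitor.read_state(): the state, without advancing time (a new reading comes with each control period).
- cams.read_camera(name): name is "scene" or "top" or "wrist"; returns a dict with "pixels" (420x560x3 uint8, red, green, blue), "mtx" (3x3 intrinsics, pixels), "eye" and "rotation" of the camera in the world; the wrist camera has in their place "hand_eye" (4x4, takes a point from camera to tool coordinates, whose origin is the TCP and whose axes are the tool frame's). Camera axes: x right, y up, looking along -z (the intrinsics and any distortion apply to the point x, -y, -z); pixel columns grow to the right and rows downward; lengths in m; the calibration is good to about 2 mm. The wrist camera is an equidistant fisheye: a pixel r from the principal point sees the ray r / f radians off the axis. A picture is of the moment at which its call begins: read the wrist's pose just before it. There is no depth.
- ctrl.job_done(): hands the job in, once; it reports no verdict.
The state is a dict: "time": time; "joint_positions": joint angles; "dq": joint speeds; "joint_torque": joint torques, N m; "tcp_pos": TCP position; "ee_rot": TCP orientation; "force": force on the tool from outside, world axes, zero at the start; "moment": the same for the moment, N m; "opening": opening from 0.0 (shut) to 1.0 (fully open).
Only numpy, scipy, OpenCV 4.12 (cv2) and the standard library are available. Lean on these libraries where they do the work, as an engineer would, in place of code of your own. Each camera call takes 0.05 s, during which the arm holds its last target.

## Working session

There is one attempt and no reset: what is moved stays moved. The work goes in short steps, Python scripts to look and compute and a tool call to move; the robot and the scene stay as the last step left them, time stands still between calls to the robot, and variables do not carry over. Pictures are saved under pics/ and viewed, and the job is handed in when it is done.

Besides the shell and the picture viewer there is one more tool, called after ">>>" by a JSON object that holds its "name" and its "arguments". arm_command: Moves the arm, as the interface text tells. Its arguments: {"type":"object","properties":{"plan":{"type":"array","items":{"type":"object","properties":{"wx":{"type":"number"},"wy":{"type":"number"},"wz":{"type":"number"},"tx":{"type":"number"},"ty":{"type":"number"},"tz":{"type":"number"},"gripper":{"type":"number"}}}},"squeeze":{"type":"number"}},"required":["plan"]}

```bash
ls; mkdir -p pics; python3 - <<'E'
from cell import monitor,cams
import cv2
s=monitor.read_state()
for k,v in s.items(): print(k,v)
for n in ["scene","top","wrist"]:
    c=cams.read_camera(n); cv2.imwrite(f"pics/{n}0.png",c["pixels"][:,:,::-1])
    print(n,{k:v for k,v in c.items() if k!="pixels"})
E
```

```text
pics
time 0.0
joint_positions [-1.16471378e+00  9.18277923e-02  1.23189120e+00  2.89669311e-05
  1.81982023e+00 -5.67109153e-02]
dq [ 2.78225831e-05  1.32666090e-05 -1.16703366e-03  7.10437985e-04
  1.24084702e-04  6.25421042e-04]
joint_torque [ 7.02394645e-04 -4.46445644e+01 -4.06448793e+01  6.97076367e-02
  2.93158076e-02 -1.05607362e-04]
tcp_pos [ 0.26772301 -0.53653801  0.18732256]
ee_rot [-0.60094038  0.37256069 -0.37144445  0.60174597]
force [-0.15843681  0.14438277  0.09577085]
moment [-0.02191309  0.02650145 -0.04546009]
opening 1.0016383006741199
scene {'mtx': array([[454.46692742,   0.        , 279.82981263],
       [  0.        , 454.46692742, 212.929613  ],
       [  0.        ,   0.        ,   1.        ]]), 'eye': array([0.23883043, 0.67887603, 0.84921259]), 'rotation': array([-0.10054658,  0.33504769,  0.89283202, -0.28369775])}
top {'mtx': array([[398.8004505 ,   0.        , 282.48214037],
       [  0.        , 398.8004505 , 209.2821043 ],
       [  0.        ,   0.        ,   1.        ]]), 'eye': array([0.50760657, 0.09138126, 1.11814876]), 'rotation': array([-0.05156792,  0.0403696 ,  0.71207788, -0.69903944])}
wrist {'mtx': array([[325.1922621 ,   0.        , 273.80462009],
       [  0.        , 325.1922621 , 209.25075951],
       [  0.        ,   0.        ,   1.        ]]), 'hand_eye': array([[ 9.99999769e-01, -4.99224656e-04, -4.61129956e-04,
         6.87135320e-04],
       [-3.05512684e-04,  2.75873239e-01, -9.61193978e-01,
        -1.95863986e-01],
       [ 6.07065147e-04,  9.61193897e-01,  2.75873022e-01,
         7.47993356e-02],
       [ 0.00000000e+00,  0.00000000e+00,  0.00000000e+00,
         1.00000000e+00]])}
```

View pics/scene0.png

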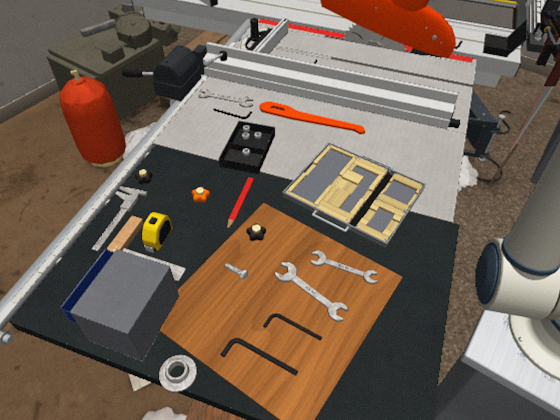

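View pics/top0.png

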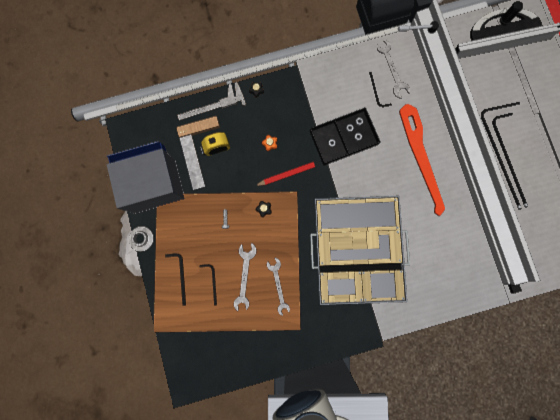

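View pics/wrist0.png

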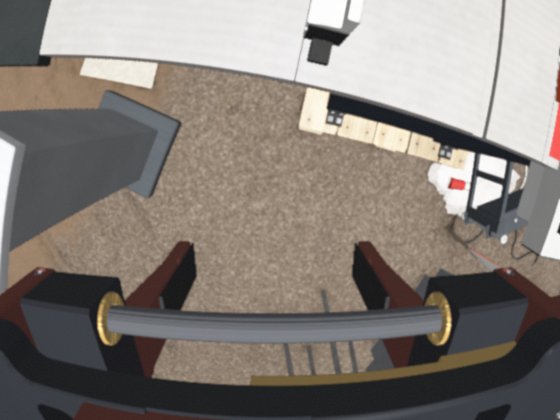

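The top view shows the panel at px (155–300, 192–331) with the tools and the tray at (315–405, 197–303). I'll enlarge both.

```bash
cat > h.py <<'E'
import numpy as np, cv2
from scipy.spatial.transform import Rotation as R
from cell import monitor,cams
def ray(c,uv):
    M=c["mtx"]; uv=np.atleast_2d(uv).astype(float)
    d=np.c_[(uv[:,0]-M[0,2])/M[0,0],-(uv[:,1]-M[1,2])/M[1,1],-np.ones(len(uv))]
    return R.from_quat(c["rotation"]).apply(d)
def p2w(c,uv,z):
    d=ray(c,uv); e=c["eye"]; t=(z-e[2])/d[:,2]
    return e+t[:,None]*d
def w2p(c,P):
    q=R.from_quat(c["rotation"]).inv().apply(np.atleast_2d(P)-c["eye"]); M=c["mtx"]
    return np.c_[M[0,2]+M[0,0]*q[:,0]/-q[:,2],M[1,2]-M[1,1]*q[:,1]/-q[:,2]]
def warp(c,z,x0,x1,y0,y1,s=2000):
    "metric picture of plane z: up=+x, left=+y; s px per m"
    W=[[x1,y1,z],[x1,y0,z],[x0,y0,z],[x0,y1,z]]
    w,h=int((y1-y0)*s),int((x1-x0)*s)
    H=cv2.getPerspectiveTransform(w2p(c,W).astype(np.float32),np.float32([[0,0],[w,0],[w,h],[0,h]]))
    return cv2.warpPerspective(c["pixels"],H,(w,h),flags=cv2.INTER_CUBIC)
E
python3 - <<'E'
from h import *
t=cams.read_camera("top")
print(p2w(t,[(155,192),(298,192),(300,331),(155,331),(320,198),(400,198),(405,303)],0.006).round(3))
a=t["pixels"]
cv2.imwrite("pics/panel.png",cv2.resize(a[185:340,150:305,::-1],None,fx=3.8,fy=3.8,interpolation=cv2.INTER_CUBIC))
cv2.imwrite("pics/tray.png",cv2.resize(a[190:310,305:415,::-1],None,fx=4.8,fy=4.8,interpolation=cv2.INTER_CUBIC))
E
```

```text
[[ 0.71   0.47   0.006]
 [ 0.702  0.063  0.006]
 [ 0.321  0.066  0.006]
 [ 0.326  0.46   0.006]
 [ 0.683  0.001  0.006]
 [ 0.679 -0.223  0.006]
 [ 0.39  -0.22   0.006]]
```

View pics/panel.png

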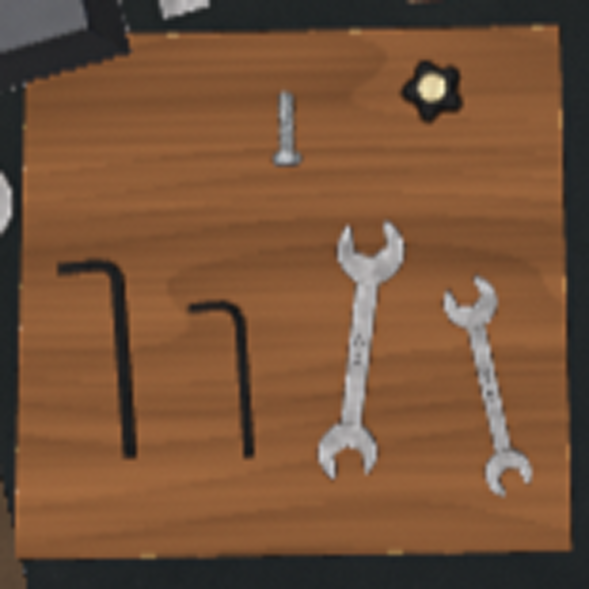

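View pics/tray.png

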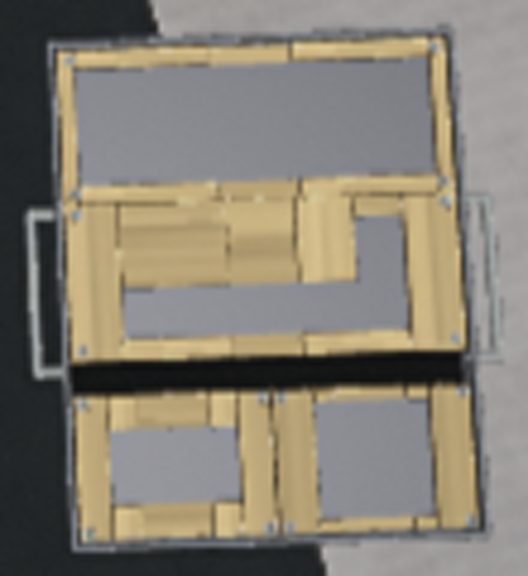

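Candidates:
- **Spanners on the panel:** A at crop (360,350) / top px (245,277), and B at (488,385) / (278,286). A is longer (about 250 vs 215 crop px), so it is the larger.
- **Hex keys on the panel:** at crop (120,360) and (240,380). The left one is longer (195 vs 155 crop px), so it is the larger.
- **Knobs:** the black one on the panel at (264,209) is the one meant. The black one at (257,88) and the orange one at (270,142) are off the panel.
- **Bolt:** at (225,219).

Next I'll measure each.

```bash
cat > meas.py <<'E'
from h import *
def panel_things(c,zs=0.010):
    P=c["pixels"].astype(int)
    g=w2p(c,[[.700,.452,.006],[.698,.072,.006],[.33,.072,.006],[.333,.452,.006]])
    roi=np.zeros(P.shape[:2],np.uint8); cv2.fillConvexPoly(roi,g.astype(np.int32),255)
    wood=(P[...,0]-P[...,2]>35)
    m=((~wood)&(roi>0)).astype(np.uint8)
    n,l,st,ce=cv2.connectedComponentsWithStats(m,connectivity=8)
    out=[]
    for i in range(1,n):
        if st[i,4]<15: continue
        ys,xs=np.nonzero(l==i)
        w=p2w(c,np.c_[xs,ys],zs)[:,:2]
        (cx,cy),(a,b),ang=cv2.minAreaRect(w.astype(np.float32)*1000)
        out.append((st[i,4],ce[i].round(1),(round(cx,1),round(cy,1)),(round(a,1),round(b,1)),round(ang,1),P[l==i].mean(0).round(),w))
    return out
E
python3 - <<'E'
from meas import *
for n in ["top","scene"]:
    c=cams.read_camera(n); print(n)
    for o in panel_things(c): print(*o[:6])
t=cams.read_camera("top")
# tray: gray recess pixels at floor z=.008
P=t["pixels"].astype(int)
m=(abs(P[...,0]-P[...,2])<25)&(P.mean(2)>100)&(P.mean(2)<175)
roi=np.zeros(m.shape,bool); roi[198:303,316:404]=1
mm=(m&roi).astype(np.uint8); mm=cv2.morphologyEx(mm,cv2.MORPH_OPEN,np.ones((3,3)))
n,l,st,ce=cv2.connectedComponentsWithStats(mm)
for i in range(1,n):
    if st[i,4]<60: continue
    ys,xs=np.nonzero(l==i); w=p2w(t,np.c_[xs,ys],.008)[:,:2]*1000
    print(st[i],ce[i],cv2.minAreaRect(w.astype(np.float32)))
E
```

```text
top
179 [170.5 198.6] (686.6, 417.9) (28.7, 65.3) 1.3 [43. 40. 40.]
124 [263.7 208.6] (656.1, 162.3) (39.3, 42.5) 89.2 [46. 42. 38.]
82 [224.8 219.6] (630.0, 269.2) (53.7, 16.8) 0.0 [132. 130. 128.]
509 [244.4 275. ] (469.5, 213.7) (47.8, 184.2) 84.4 [164. 160. 159.]
208 [180. 275.] (471.0, 391.7) (147.2, 41.3) 21.0 [40. 35. 32.]
334 [278.1 285. ] (443.6, 121.9) (153.5, 36.7) 13.2 [159. 154. 153.]
120 [212.2 281.5] (453.6, 303.9) (115.1, 31.5) 20.8 [41. 35. 31.]
scene
163 [256.1 233.7] (658.7, 162.3) (42.6, 39.0) 36.3 [37. 35. 33.]
468 [343.  266.8] (444.5, 124.3) (154.8, 40.8) 13.1 [171. 166. 160.]
137 [237.1 270.6] (632.8, 267.5) (20.6, 55.5) 88.3 [153. 153. 151.]
754 [310.4 290.5] (471.7, 216.6) (50.2, 184.4) 84.8 [184. 179. 173.]
249 [166.2 308.2] (686.8, 419.4) (67.1, 26.1) 89.4 [49. 50. 53.]
214 [291.6 324.8] (455.2, 306.6) (116.7, 32.9) 21.0 [39. 37. 36.]
403 [257.7 353.9] (472.5, 394.2) (149.6, 41.9) 20.8 [39. 38. 37.]
[399 198   5  40 159] [401.42767296 215.25157233] ((623.9246215820312, -222.11260986328125), (11.153299331665039, 109.55976867675781), 86.84623718261719)
[ 320  202   76   27 1793] [357.21081985 214.85610708] ((633.5804443359375, -101.04136657714844), (68.74922943115234, 206.22592163085938), 1.0092374086380005)
[330 235  60  26 755] [363.96291391 251.64768212] ((542.6028442382812, -102.82391357421875), (64.23582458496094, 163.3578338623047), 1.1895065307617188)
[370 273  26  25 586] [382.5        285.09726962] ((439.2724914550781, -161.4114227294922), (65.7240219116211, 64.8400650024414), 0.783128559589386)
[328 279  27  16 421] [340.95961995 286.55106888] ((437.2399597167969, -48.42470169067383), (71.52862548828125, 40.32772445678711), 89.0466537475586)
```

```bash
python3 - <<'E'
from meas import *
s=monitor.read_state(); A=R.from_quat(s["ee_rot"]).as_matrix(); print(A.round(3)); print("toolx yaw",np.degrees(np.arctan2(A[1,0],A[0,0])))
for n in ["top","scene"]:
    c=cams.read_camera(n); 
    for zs in (.009,.012):
      for o in panel_things(c,zs):
        w=o[6]*1000; px=o[1]
        if 140<max(o[3])<152 and o[5][0]<80:
            leg=w[w[:,0]<510]; v=cv2.fitLine(leg.astype(np.float32),cv2.DIST_HUBER,0,.01,.01).ravel()
            d=v[:2]*np.sign(v[0]); t=(w-v[2:])@d; q=(w-v[2:])@[-d[1],d[0]]
            print(n,zs,"key ang",np.degrees(np.arctan2(d[1],d[0])),"t",t.min(),t.max(),"perp",q.min(),q.max(),"ctr",v[2:]+d*(t.min()+t.max())/2)
        if max(o[3])>170:
            ctr=np.array(o[2]); k=w[abs(w[:,0]-ctr[0])<40]; v=cv2.fitLine(k.astype(np.float32),cv2.DIST_HUBER,0,.01,.01).ravel()
            d=v[:2]*np.sign(v[0]);t=(w-v[2:])@d; q=(w-v[2:])@[-d[1],d[0]]
            print(n,zs,"sp ang",np.degrees(np.arctan2(d[1],d[0])),"ctr",v[2:]+d*(t.min()+t.max())/2,t.max()-t.min(),q.min(),q.max())
        if 50<max(o[3])<58:
            v=cv2.fitLine(w.astype(np.float32),cv2.DIST_HUBER,0,.01,.01).ravel();d=v[:2]*np.sign(v[0]);t=(w-v[2:])@d
            print(n,zs,"bolt ang",np.degrees(np.arctan2(d[1],d[0])),"ctr",v[2:]+d*(t.min()+t.max())/2,t.max()-t.min())
t=cams.read_camera("top");sc=cams.read_camera("scene")
cv2.imwrite("pics/knob.png",cv2.resize(np.hstack([t["pixels"][185:235,200:290],sc["pixels"][215:265,210:300][:, :]])[:,:,::-1],None,fx=4.4,fy=4.4,interpolation=cv2.INTER_CUBIC))
cv2.imwrite("pics/scz.png",cv2.resize(sc["pixels"][130:250,270:430][:,:,::-1],None,fx=4.5,fy=4.5,interpolation=cv2.INTER_CUBIC))
E
```

```text
[[ 0.446 -0.     0.895]
 [-0.895  0.     0.446]
 [-0.    -1.     0.   ]]
toolx yaw -63.48246194921788
top 0.009 bolt ang 1.6678147 ctr [630.01030074 269.8527816 ] 53.95903780437577
top 0.009 sp ang -7.551979 ctr [469.69532746 216.15119654] 185.07488702859413 -23.803365288594925 24.145850510537034
top 0.009 key ang 5.024071 t -55.04992947047511 86.70125139798537 perp -4.511760413089456 42.425372302208515 ctr [467.50222456 388.24856102]
top 0.012 bolt ang 1.6708437 ctr [629.67908982 269.37125707] 53.81345527909381
top 0.012 sp ang -7.5513024 ctr [469.79791152 215.81413356] 184.57408748626028 -23.740242961530942 24.079247208295033
top 0.012 key ang 5.0242214 t -54.89839028710449 86.4694446986509 perp -4.499713414856467 42.3103430956171 ctr [467.61070925 387.44571018]
scene 0.009 bolt ang 3.2585106 ctr [633.4693336  269.59103651] 55.89356348643361
scene 0.009 sp ang -7.428734 ctr [472.23115699 218.23872403] 185.8028749647871 -24.505210441804195 24.62089116680478
scene 0.009 key ang 5.0614667 t -55.068125816398165 88.87597225974272 perp -4.867122803550531 42.06996840664131 ctr [468.96111605 390.38907414]
scene 0.012 bolt ang 3.2603328 ctr [632.06032018 271.05225836] 55.6940273705614
scene 0.012 sp ang -7.4510984 ctr [471.40155099 219.90139706] 185.14701264132168 -24.40764441403046 24.539685583068245
scene 0.012 key ang 5.0919704 t -55.53798884460586 87.90885386129189 perp -4.859796332436532 41.852375693728455 ctr [468.14514706 391.45261607]
```

View pics/knob.png

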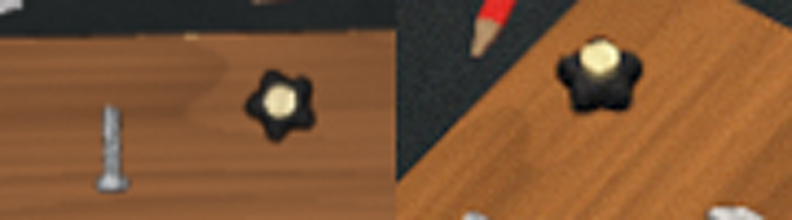

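View pics/scz.png

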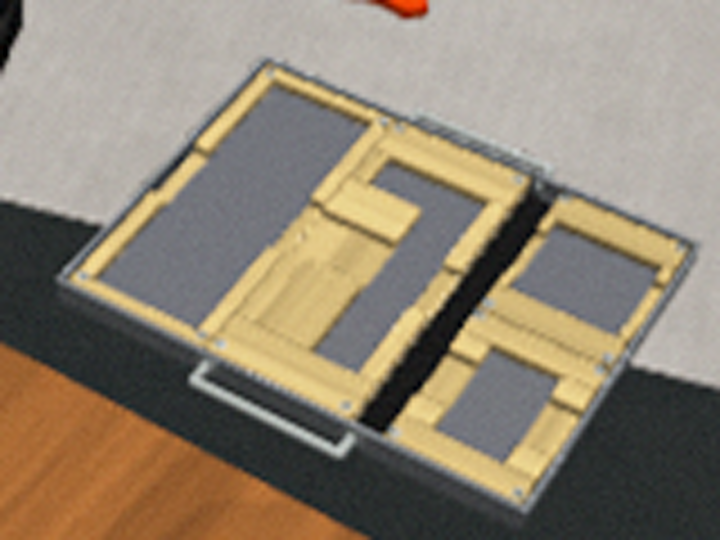

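Measured positions (mm):

| Thing | Position and angle |
|---|---|
| Large spanner | (470.5, 217), axis −7.5°, measured length 185 |
| Large key | point (468, 389), leg axis 5°, 142 × 46 |
| Bolt | (631, 270), about 2° |
| Spanner recess | (633.6, −101), 206 × 69, yaw about 1° |

The sizes match the task text, and the scene and top views agree to 2–3 mm. Next is a helper that works out move amounts.

```bash
cat > go.py <<'E'
import sys
from h import *
def go(x,y,z,yaw):
    s=monitor.read_state(); A=R.from_quat(s["ee_rot"]).as_matrix(); p=s["tcp_pos"]
    y0=np.arctan2(A[1,0],A[0,0]); d=(np.radians(yaw)-y0+np.pi)%(2*np.pi)-np.pi
    tilt=np.degrees(np.arccos(-A[2,1])); q=s["joint_positions"]
    a=np.radians(yaw); D=np.array([x,y,z])-p
    X=np.array([np.cos(a),np.sin(a),0]);Z=np.array([-np.sin(a),np.cos(a),0])
    print(f"t={s['time']:.2f} p={p.round(4)} yaw={np.degrees(y0):.2f} tilt={tilt:.2f} j6={q[5]:.2f} open={s['opening']:.3f} F={np.round(s['force'],1)}")
    print(f"WY total {-d:.3f}; after turn: TX {D@X*100:.2f} TY {-D[2]*100:.2f} TZ {D@Z*100:.2f} cm")
if __name__=="__main__": go(*map(float,sys.argv[1:]))
E
python3 go.py .4705 .217 .12 -97.5
```

```text
t=0.55 p=[ 0.2679 -0.5369  0.1884] yaw=-63.49 tilt=0.00 j6=-0.06 open=0.997 F=[-0.2 -0.9  0.1]
WY total 0.594; after turn: TX -77.39 TY 6.84 TZ 10.25 cm
```

>>> {"name": "arm_command", "arguments": {"plan": [{"wy": 0.119, "gripper": 0}, {"wy": 0.119, "gripper": 0}, {"wy": 0.119, "gripper": 0}, {"wy": 0.119, "gripper": 0}, {"wy": 0.118, "gripper": 0}, {"tx": -3.9, "tz": 0.5, "gripper": 0}, {"tx": -3.9, "tz": 0.5, "gripper": 0}, {"tx": -3.9, "tz": 0.5, "gripper": 0}, {"tx": -3.9, "tz": 0.5, "gripper": 0}, {"tx": -3.9, "tz": 0.5, "gripper": 0}], "squeeze": 30}}

```text
$.plan[0]: bad value
```

>>> {"name": "arm_command", "arguments": {"plan": [{"tx": -3.9, "tz": 0.5, "gripper": 0}, {"tx": -3.9, "tz": 0.5, "gripper": 0}, {"tx": -3.9, "tz": 0.5, "gripper": 0}, {"tx": -3.9, "tz": 0.5, "gripper": 0}, {"tx": -3.9, "tz": 0.5, "gripper": 0}, {"tx": -3.9, "tz": 0.5, "gripper": 0}, {"tx": -3.9, "tz": 0.5, "gripper": 0}, {"tx": -3.9, "tz": 0.5, "gripper": 0}, {"tx": -3.9, "tz": 0.5, "gripper": 0}, {"tx": -3.0, "tz": 0.5, "gripper": 0}]}}

```text
$.plan[0]: bad value
```

```bash
python3 go.py .4705 .217 .12 -97.5
```

```text
t=0.55 p=[ 0.2679 -0.5369  0.1884] yaw=-63.49 tilt=0.00 j6=-0.06 open=0.997 F=[-0.2 -0.9  0.1]
WY total 0.594; after turn: TX -77.39 TY 6.84 TZ 10.25 cm
```

>>> {"name": "arm_command", "arguments": {"plan": [{"wx": 0, "wy": 0.119, "wz": 0, "tx": 0, "ty": 0, "tz": 0, "gripper": 0}, {"wx": 0, "wy": 0.119, "wz": 0, "tx": 0, "ty": 0, "tz": 0, "gripper": 0}, {"wx": 0, "wy": 0.119, "wz": 0, "tx": 0, "ty": 0, "tz": 0, "gripper": 0}, {"wx": 0, "wy": 0.119, "wz": 0, "tx": 0, "ty": 0, "tz": 0, "gripper": 0}, {"wx": 0, "wy": 0.118, "wz": 0, "tx": 0, "ty": 0, "tz": 0, "gripper": 0}, {"wx": 0, "wy": 0, "wz": 0, "tx": -3.9, "ty": 0, "tz": 0.5, "gripper": 0}, {"wx": 0, "wy": 0, "wz": 0, "tx": -3.9, "ty": 0, "tz": 0.5, "gripper": 0}, {"wx": 0, "wy": 0, "wz": 0, "tx": -3.9, "ty": 0, "tz": 0.5, "gripper": 0}, {"wx": 0, "wy": 0, "wz": 0, "tx": -3.9, "ty": 0, "tz": 0.5, "gripper": 0}, {"wx": 0, "wy": 0, "wz": 0, "tx": -3.9, "ty": 0, "tz": 0.5, "gripper": 0}], "squeeze": 30}}

```text
time: 1.38
tcp_pos: [0.3182, -0.3452, 0.1884]
ee_rot: [0.466, -0.532, 0.532, -0.466]
force: [1.1, 0.1, 0.7]
opening: 0.5
```

```bash
python3 go.py .4705 .217 .12 -97.5
```

```text
t=1.38 p=[ 0.3182 -0.3452  0.1884] yaw=-97.55 tilt=0.02 j6=0.80 open=0.500 F=[1.1 0.1 0.7]
WY total -0.001; after turn: TX -57.73 TY 6.84 TZ 7.76 cm
```

>>> {"name": "arm_command", "arguments": {"plan": [{"wx": 0, "wy": 0, "wz": 0, "tx": -3.9, "ty": 0, "tz": 0.52, "gripper": 0}, {"wx": 0, "wy": 0, "wz": 0, "tx": -3.9, "ty": 0, "tz": 0.52, "gripper": 0}, {"wx": 0, "wy": 0, "wz": 0, "tx": -3.9, "ty": 0, "tz": 0.52, "gripper": 0}, {"wx": 0, "wy": 0, "wz": 0, "tx": -3.9, "ty": 0, "tz": 0.52, "gripper": 0}, {"wx": 0, "wy": 0, "wz": 0, "tx": -3.9, "ty": 0, "tz": 0.52, "gripper": 0}, {"wx": 0, "wy": 0, "wz": 0, "tx": -3.9, "ty": 0, "tz": 0.52, "gripper": 0}, {"wx": 0, "wy": 0, "wz": 0, "tx": -3.9, "ty": 0, "tz": 0.52, "gripper": 0}, {"wx": 0, "wy": 0, "wz": 0, "tx": -3.9, "ty": 0, "tz": 0.52, "gripper": 0}, {"wx": 0, "wy": 0, "wz": 0, "tx": -3.9, "ty": 0, "tz": 0.52, "gripper": 0}, {"wx": 0, "wy": 0, "wz": 0, "tx": -3.9, "ty": 0, "tz": 0.52, "gripper": 0}]}}

```text
time: 2.22
tcp_pos: [0.4208, 0.035, 0.1889]
ee_rot: [0.466, -0.531, 0.532, -0.467]
force: [1.1, 0.0, 0.3]
opening: 0.498
```

>>> {"name": "arm_command", "arguments": {"plan": [{"wx": 0, "wy": 0, "wz": 0, "tx": -3.9, "ty": 0.5, "tz": 0.52, "gripper": 0}, {"wx": 0, "wy": 0, "wz": 0, "tx": -3.9, "ty": 1.0, "tz": 0.52, "gripper": 0}, {"wx": 0, "wy": 0, "wz": 0, "tx": -3.9, "ty": 1.5, "tz": 0.52, "gripper": 0}, {"wx": 0, "wy": 0, "wz": 0, "tx": -3.9, "ty": 1.5, "tz": 0.52, "gripper": 0}, {"wx": 0, "wy": 0, "wz": 0, "tx": -3.1, "ty": 1.0, "tz": 0.48, "gripper": 0}, {"wx": 0, "wy": 0, "wz": 0, "tx": 0, "ty": 1.0, "tz": 0, "gripper": 0}, {"wx": 0, "wy": 0, "wz": 0, "tx": 0, "ty": 0.3, "tz": 0, "gripper": 0}, {"wx": 0, "wy": 0, "wz": 0, "tx": 0, "ty": 0, "tz": 0, "gripper": 0}, {"wx": 0, "wy": 0, "wz": 0, "tx": 0, "ty": 0, "tz": 0, "gripper": 0}, {"wx": 0, "wy": 0, "wz": 0, "tx": 0, "ty": 0, "tz": 0, "gripper": 0}]}}

```text
time: 3.05
tcp_pos: [0.4709, 0.2132, 0.1221]
ee_rot: [0.465, -0.532, 0.532, -0.466]
force: [0.4, -0.8, -0.2]
opening: 0.501
```

```bash
cat > wr.py <<'E'
from h import *
def wpic(name):
    s=monitor.read_state(); c=cams.read_camera("wrist"); cv2.imwrite("pics/"+name,c["pixels"][:,:,::-1]); return s,c
def _cam(s,c):
    A=R.from_quat(s["ee_rot"]).as_matrix(); H=c["hand_eye"]
    return A@H[:3,:3], s["tcp_pos"]+A@H[:3,3]
def wp2w(s,c,uv,z):
    M=c["mtx"]; uv=np.atleast_2d(uv).astype(float); a=(uv-[M[0,2],M[1,2]])/M[0,0]; r=np.linalg.norm(a,axis=1)
    k=np.where(r>1e-9,np.sin(r)/np.maximum(r,1e-9),1)
    d=np.c_[a[:,0]*k,-a[:,1]*k,-np.cos(r)]; Q,e=_cam(s,c); d=d@Q.T
    return e+((z-e[2])/d[:,2])[:,None]*d
def ww2p(s,c,P):
    Q,e=_cam(s,c); q=(np.atleast_2d(P)-e)@Q; M=c["mtx"]
    v=np.c_[q[:,0],-q[:,1]]; n=np.linalg.norm(v,axis=1); r=np.arctan2(n,-q[:,2])
    return v/np.maximum(n,1e-9)[:,None]*r[:,None]*M[0,0]+[M[0,2],M[1,2]]
E
python3 go.py .4705 .217 .12 -97.5; python3 - <<'E'
from wr import *
s,c=wpic("w1.png"); print(ww2p(s,c,[[.4705,.217,.01],[.5625,.205,.01],[.378,.229,.01]]).round())
E
```

```text
t=3.05 p=[0.4709 0.2132 0.1221] yaw=-97.61 tilt=0.12 j6=2.06 open=0.501 F=[ 0.4 -0.8 -0.2]
WY total -0.002; after turn: TX -0.37 TY 0.21 TZ -0.09 cm
[[269. 197.]
 [268. 101.]
 [270. 282.]]
```

View pics/w1.png

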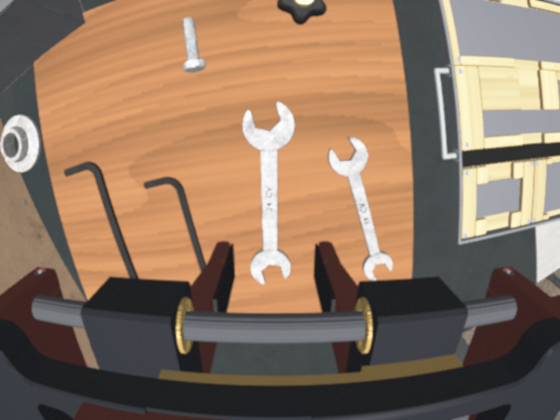

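The wrist view agrees: the spanner shank is at (268, 195), as predicted (269, 197), and is aligned with the jaws. I'll descend.

>>> {"name": "arm_command", "arguments": {"plan": [{"wx": 0, "wy": 0, "wz": 0, "tx": -0.3, "ty": 1.0, "tz": -0.1, "gripper": 0}, {"wx": 0, "wy": 0, "wz": 0, "tx": 0, "ty": 2.0, "tz": 0, "gripper": 0}, {"wx": 0, "wy": 0, "wz": 0, "tx": 0, "ty": 2.5, "tz": 0, "gripper": 0}, {"wx": 0, "wy": 0, "wz": 0, "tx": 0, "ty": 2.0, "tz": 0, "gripper": 0}, {"wx": 0, "wy": 0, "wz": 0, "tx": 0, "ty": 1.5, "tz": 0, "gripper": 0}, {"wx": 0, "wy": 0, "wz": 0, "tx": 0, "ty": 1.0, "tz": 0, "gripper": 0}, {"wx": 0, "wy": 0, "wz": 0, "tx": 0, "ty": 0.6, "tz": 0, "gripper": 0}, {"wx": 0, "wy": 0, "wz": 0, "tx": 0, "ty": 0.3, "tz": 0, "gripper": 0}, {"wx": 0, "wy": 0, "wz": 0, "tx": 0, "ty": 0, "tz": 0, "gripper": 0}, {"wx": 0, "wy": 0, "wz": 0, "tx": 0, "ty": 0, "tz": 0, "gripper": 0}]}}

```text
time: 3.93
tcp_pos: [0.4703, 0.2175, 0.0127]
ee_rot: [0.466, -0.532, 0.532, -0.467]
force: [0.6, 0.6, 0.4]
opening: 0.5
```

```bash
python3 go.py .4705 .217 .008 -97.5
```

```text
t=3.93 p=[0.4703 0.2175 0.0127] yaw=-97.52 tilt=0.08 j6=2.07 open=0.500 F=[0.6 0.6 0.4]
WY total -0.000; after turn: TX 0.05 TY 0.47 TZ 0.02 cm
```

>>> {"name": "arm_command", "arguments": {"plan": [{"wx": 0, "wy": 0, "wz": 0, "tx": 0, "ty": 0.25, "tz": 0, "gripper": 0}, {"wx": 0, "wy": 0, "wz": 0, "tx": 0, "ty": 0.2, "tz": 0, "gripper": 0}, {"wx": 0, "wy": 0, "wz": 0, "tx": 0, "ty": 0, "tz": 0, "gripper": 0}, {"wx": 0, "wy": 0, "wz": 0, "tx": 0, "ty": 0, "tz": 0, "gripper": -1}, {"wx": 0, "wy": 0, "wz": 0, "tx": 0, "ty": 0, "tz": 0, "gripper": -1}, {"wx": 0, "wy": 0, "wz": 0, "tx": 0, "ty": 0, "tz": 0, "gripper": -1}, {"wx": 0, "wy": 0, "wz": 0, "tx": 0, "ty": 0, "tz": 0, "gripper": -1}, {"wx": 0, "wy": 0, "wz": 0, "tx": 0, "ty": 0, "tz": 0, "gripper": -1}, {"wx": 0, "wy": 0, "wz": 0, "tx": 0, "ty": 0, "tz": 0, "gripper": -1}, {"wx": 0, "wy": 0, "wz": 0, "tx": 0, "ty": 0, "tz": 0, "gripper": -1}]}}

```text
time: 4.77
tcp_pos: [0.4698, 0.2174, 0.0072]
ee_rot: [-0.466, 0.532, -0.532, 0.466]
force: [-0.2, -0.5, 0.2]
opening: 0.023
```

```bash
python3 go.py .4705 .217 .15 -97.5
```

```text
t=4.77 p=[0.4698 0.2174 0.0072] yaw=-97.52 tilt=0.00 j6=2.07 open=0.023 F=[-0.2 -0.5  0.2]
WY total -0.000; after turn: TX 0.03 TY -14.28 TZ 0.08 cm
```

Opening is 0.023 where about 0.18 was expected, so I need a look.

```bash
python3 go.py .4705 .217 .15 -97.5; python3 - <<'E'
from wr import *
s,c=wpic("w2.png")
sc=cams.read_camera("scene"); cv2.imwrite("pics/s2.png",cv2.resize(sc["pixels"][200:350,220:400,::-1],None,fx=4,fy=4,interpolation=cv2.INTER_CUBIC))
E
```

```text
t=4.77 p=[0.4698 0.2174 0.0072] yaw=-97.52 tilt=0.00 j6=2.07 open=0.023 F=[-0.2 -0.5  0.2]
WY total -0.000; after turn: TX 0.03 TY -14.28 TZ 0.08 cm
```

View pics/w2.png

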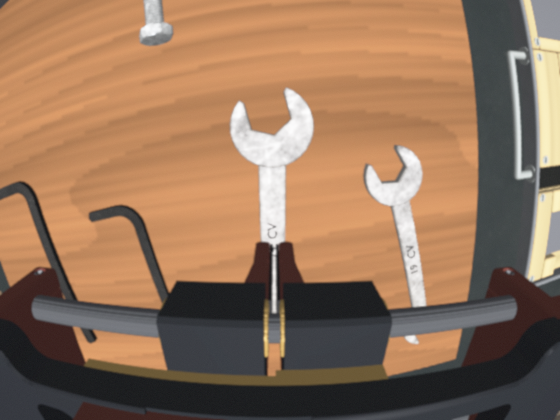

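View pics/s2.png

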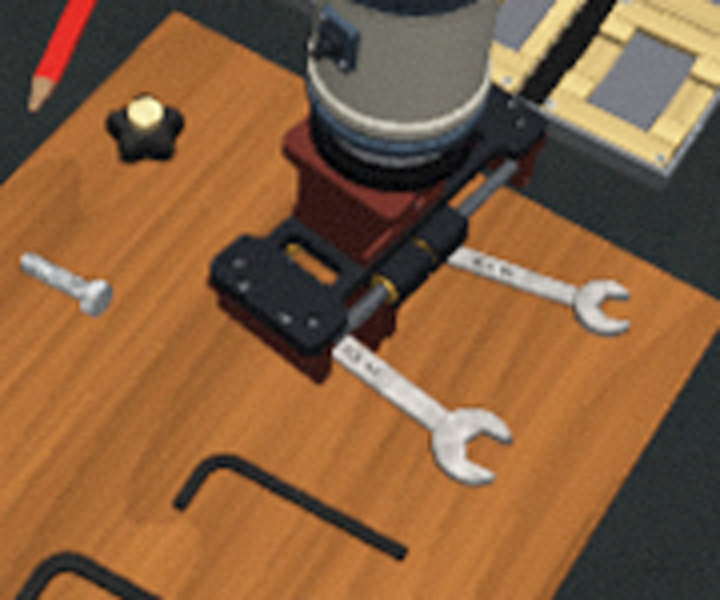

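```bash
python3 - <<'E'
from wr import *
s=monitor.read_state(); c=cams.read_camera("wrist")
A=R.from_quat(s["ee_rot"]).as_matrix()
for b in (0,.01,.019,.03): print(b,ww2p(s,c,[s["tcp_pos"]+A@[dx,-b,dz] for dx in(0,) for dz in (-.01,0,.01)]).round().tolist())
i=c["pixels"][200:340,200:350,::-1]; cv2.imwrite("pics/w2z.png",cv2.resize(i,None,fx=4,fy=4,interpolation=cv2.INTER_CUBIC)); print(s["opening"])
E
```

```text
0 [[272.0, 252.0], [272.0, 238.0], [272.0, 223.0]]
0.01 [[272.0, 258.0], [272.0, 244.0], [272.0, 228.0]]
0.019 [[272.0, 265.0], [272.0, 249.0], [272.0, 233.0]]
0.03 [[272.0, 273.0], [272.0, 257.0], [272.0, 240.0]]
0.007563012721165735
```

View pics/w2z.png

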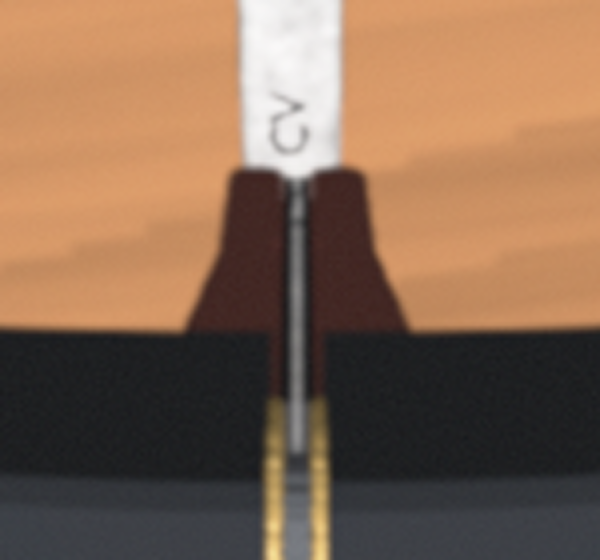

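The fingers shut over nothing. Their tips appear at row 243, but the TCP with the pad edge should project to row 223, so the tips may sit about 25 mm above the reported TCP. I'll open, lift and check this in the scene view.

>>> {"name": "arm_command", "arguments": {"plan": [{"wx": 0, "wy": 0, "wz": 0, "tx": 0, "ty": -1, "tz": 0, "gripper": -1}, {"wx": 0, "wy": 0, "wz": 0, "tx": 0, "ty": -2, "tz": 0, "gripper": -1}, {"wx": 0, "wy": 0, "wz": 0, "tx": 0, "ty": -3, "tz": 0, "gripper": -1}, {"wx": 0, "wy": 0, "wz": 0, "tx": 0, "ty": -3, "tz": 0, "gripper": -1}, {"wx": 0, "wy": 0, "wz": 0, "tx": 0, "ty": -3, "tz": 0, "gripper": -1}, {"wx": 0, "wy": 0, "wz": 0, "tx": 0, "ty": -3, "tz": 0, "gripper": -1}, {"wx": 0, "wy": 0, "wz": 0, "tx": 0, "ty": -2, "tz": 0, "gripper": -1}, {"wx": 0, "wy": 0, "wz": 0, "tx": 0, "ty": -1, "tz": 0, "gripper": -1}, {"wx": 0, "wy": 0, "wz": 0, "tx": 0, "ty": 0, "tz": 0, "gripper": -1}, {"wx": 0, "wy": 0, "wz": 0, "tx": 0, "ty": 0, "tz": 0, "gripper": -1}]}}

```text
time: 5.75
tcp_pos: [0.4698, 0.2174, 0.187]
ee_rot: [-0.466, 0.532, -0.532, 0.466]
force: [-0.1, 0.2, -0.5]
opening: 0.004
```

```bash
python3 go.py .4705 .217 .15 -97.5; python3 - <<'E'
from wr import *
s,c=wpic("w3.png")
sc=cams.read_camera("scene"); A=R.from_quat(s["ee_rot"]).as_matrix()
im=sc["pixels"][:,:,::-1].copy()
for b in (0,.03,.08):
    p=w2p(sc,s["tcp_pos"]+A@[0,-b,0])[0]; print(b,p); cv2.circle(im,tuple(int(v) for v in p),1,(0,255,0),-1)
cv2.imwrite("pics/s3.png",cv2.resize(im[120:320,220:420],None,fx=3,fy=3,interpolation=cv2.INTER_CUBIC))
E
```

```text
t=5.75 p=[0.4698 0.2174 0.187 ] yaw=-97.52 tilt=0.00 j6=2.07 open=0.004 F=[-0.1  0.2 -0.5]
WY total -0.000; after turn: TX 0.03 TY 3.70 TZ 0.08 cm
0 [317.25308782 239.54963285]
0.03 [318.47512572 229.29674072]
0.08 [320.67067032 210.87613225]
```

View pics/s3.png

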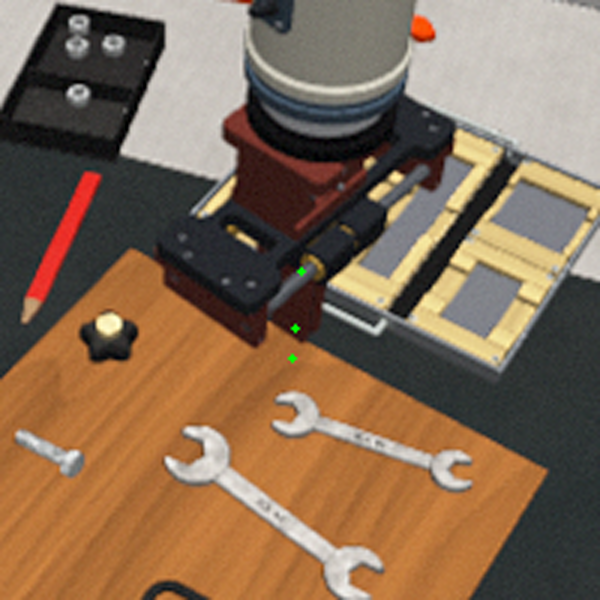

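View pics/w3.png

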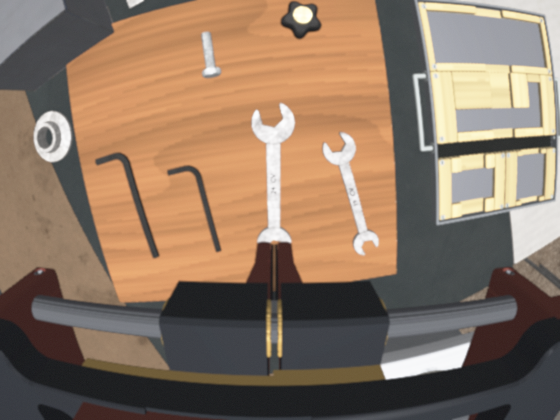

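```bash
python3 - <<'E'
from wr import *
s=monitor.read_state(); sc=cams.read_camera("scene"); c=cams.read_camera("wrist"); A=R.from_quat(s["ee_rot"]).as_matrix()
f=6; x0,y0=290,195
im=cv2.resize(sc["pixels"][y0:y0+80,x0:x0+60,::-1],None,fx=f,fy=f,interpolation=cv2.INTER_CUBIC)
w=cv2.resize(c["pixels"][200:300,215:335,::-1],None,fx=4,fy=4.8,interpolation=cv2.INTER_CUBIC)
for b,col in ((0,(0,255,0)),(.01,(255,255,0)),(.02,(0,255,255)),(.03,(255,0,255))):
    L=[s["tcp_pos"]+A@[dx,-b,dz] for dx,dz in((-.0135,-.01),(-.0135,.01),(.0135,.01),(.0135,-.01))]
    p=(w2p(sc,L)-[x0,y0]+.5)*f; cv2.polylines(im,[p.astype(np.int32)],True,col,1)
    p=(ww2p(s,c,L)-[215,200]+.5)*[4,4.8]; cv2.polylines(w,[p.astype(np.int32)],True,col,1)
cv2.imwrite("pics/s3z.png",im); cv2.imwrite("pics/w3z.png",w)
E
```

```text
(no output)
```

View pics/s3z.png

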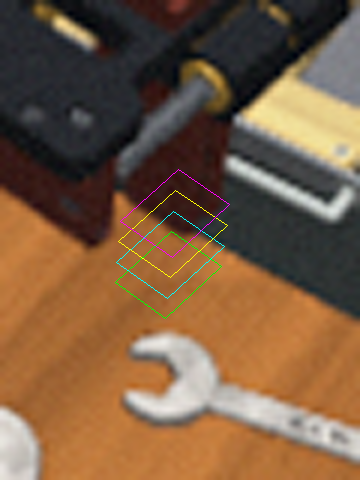

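View pics/w3z.png

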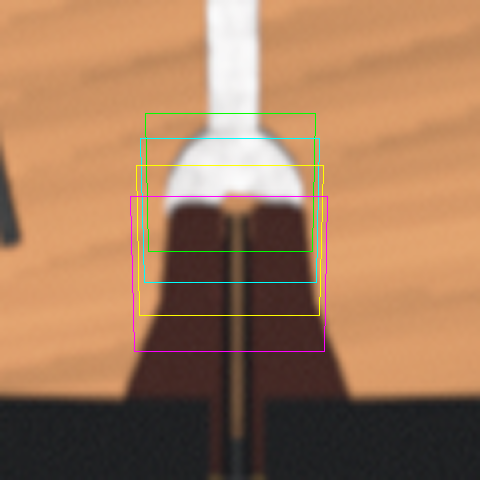

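```bash
python3 - <<'E'
from wr import *
s=monitor.read_state(); sc=cams.read_camera("scene"); A=R.from_quat(s["ee_rot"]).as_matrix()
f=10; x0,y0=290,205
im=cv2.resize(sc["pixels"][y0:y0+50,x0:x0+55,::-1],None,fx=f,fy=f,interpolation=cv2.INTER_CUBIC)
im=np.clip(im.astype(int)*2,0,255).astype(np.uint8); raw=im.copy()
for b,z1,z2,col in ((0,-.024,-.004,(0,255,0)),(.031,-.01,.01,(255,0,255))):
    L=[s["tcp_pos"]+A@[dx,-b,dz] for dx,dz in((-.0095,z1),(-.0095,z2),(.0095,z2),(.0095,z1))]
    p=(w2p(sc,L)-[x0,y0]+.5)*f; cv2.polylines(im,[p.astype(np.int32)],True,col,1)
cv2.imwrite("pics/s3y.png",cv2.resize(np.hstack([raw,im]),(800,364)))
E
```

```text
(no output)
```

View pics/s3y.png

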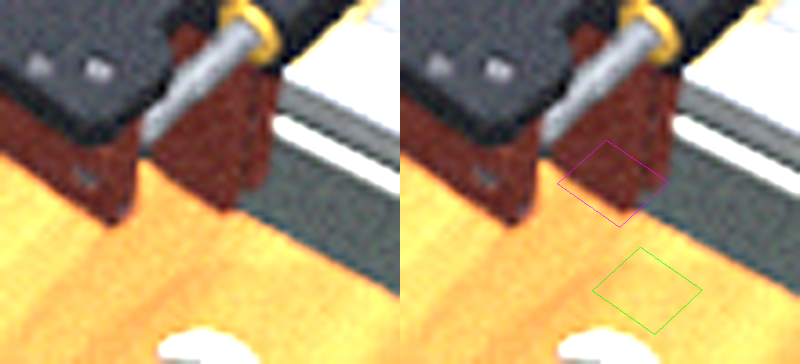

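```bash
python3 - <<'E'
from wr import *
s=monitor.read_state(); sc=cams.read_camera("scene"); c=cams.read_camera("wrist"); A=R.from_quat(s["ee_rot"]).as_matrix()
pts=np.array([[150,157],[185,185],[220,211]])/.727/10+[290,205]-.5
for dx in (-.009,-.0115):
  for uv in pts:
    d=A.T@ray(sc,uv)[0]; e=A.T@(sc["eye"]-s["tcp_pos"]); t=(dx-e[0])/d[0]; print(dx,"tool yz mm",(e+t*d)[1:].round(4)*1000)
M=c["mtx"]
Q,e=_=None,None
H=c["hand_eye"]
for row in (242,243.5):
    a=(row-M[1,2])/M[0,0]; d=H[:3,:3]@[0,-np.sin(a),-np.cos(a)]; e=H[:3,3]
    for b in (.02,.025,.03,.035,.04): t=(-b-e[1])/d[1]; print(row,b,"front dz",((e+t*d)[2]*1000).round(1))
E
```

```text
-0.009 tool yz mm [-37.9  13.1]
-0.009 tool yz mm [-36.5   1.9]
-0.009 tool yz mm [-35.8  -9.2]
-0.0115 tool yz mm [-41.6  11.3]
-0.0115 tool yz mm [-40.2   0.1]
-0.0115 tool yz mm [-39.5 -10.9]
242 0.02 front dz 5.1
242 0.025 front dz 7.1
242 0.03 front dz 9.1
242 0.035 front dz 11.1
242 0.04 front dz 13.1
243.5 0.02 front dz 4.1
243.5 0.025 front dz 6.2
243.5 0.03 front dz 8.2
243.5 0.035 front dz 10.2
243.5 0.04 front dz 12.2
```

Both views agree that the real fingertips are about 34 mm (±3) behind the reported TCP, so the first closing passed above the spanner. I'll descend again to TCP z ≈ −0.017 (tips ≈ 17 mm), then feel down while watching the force.

>>> {"name": "arm_command", "arguments": {"plan": [{"wx": 0, "wy": 0, "wz": 0, "tx": 0, "ty": 1.0, "tz": 0, "gripper": 0}, {"wx": 0, "wy": 0, "wz": 0, "tx": 0, "ty": 2.5, "tz": 0, "gripper": 0}, {"wx": 0, "wy": 0, "wz": 0, "tx": 0, "ty": 3.5, "tz": 0, "gripper": 0}, {"wx": 0, "wy": 0, "wz": 0, "tx": 0, "ty": 3.5, "tz": 0, "gripper": 0}, {"wx": 0, "wy": 0, "wz": 0, "tx": 0, "ty": 3.5, "tz": 0, "gripper": 0}, {"wx": 0, "wy": 0, "wz": 0, "tx": 0, "ty": 3.0, "tz": 0, "gripper": 0}, {"wx": 0, "wy": 0, "wz": 0, "tx": 0, "ty": 1.9, "tz": 0, "gripper": 0}, {"wx": 0, "wy": 0, "wz": 0, "tx": 0, "ty": 1.0, "tz": 0, "gripper": 0}, {"wx": 0, "wy": 0, "wz": 0, "tx": 0, "ty": 0.5, "tz": 0, "gripper": 0}, {"wx": 0, "wy": 0, "wz": 0, "tx": 0, "ty": 0, "tz": 0, "gripper": 0}]}}

```text
time: 6.93
tcp_pos: [0.4693, 0.2172, -0.0176]
ee_rot: [-0.467, 0.532, -0.532, 0.466]
force: [-0.3, 0.6, 0.7]
opening: 0.503
```

>>> {"name": "arm_command", "arguments": {"plan": [{"wx": 0, "wy": 0, "wz": 0, "tx": 0, "ty": 0.1, "tz": 0, "gripper": 0}, {"wx": 0, "wy": 0, "wz": 0, "tx": 0, "ty": 0.1, "tz": 0, "gripper": 0}, {"wx": 0, "wy": 0, "wz": 0, "tx": 0, "ty": 0.1, "tz": 0, "gripper": 0}, {"wx": 0, "wy": 0, "wz": 0, "tx": 0, "ty": 0.05, "tz": 0, "gripper": 0}, {"wx": 0, "wy": 0, "wz": 0, "tx": 0, "ty": 0.05, "tz": 0, "gripper": 0}, {"wx": 0, "wy": 0, "wz": 0, "tx": 0, "ty": 0, "tz": 0, "gripper": 0}, {"wx": 0, "wy": 0, "wz": 0, "tx": 0, "ty": 0, "tz": 0, "gripper": 0}, {"wx": 0, "wy": 0, "wz": 0, "tx": 0, "ty": 0, "tz": 0, "gripper": 0}, {"wx": 0, "wy": 0, "wz": 0, "tx": 0, "ty": 0, "tz": 0, "gripper": 0}, {"wx": 0, "wy": 0, "wz": 0, "tx": 0, "ty": 0, "tz": 0, "gripper": 0}]}}

```text
time: 7.77
tcp_pos: [0.4698, 0.2174, -0.0208]
ee_rot: [-0.466, 0.532, -0.532, 0.466]
force: [0.4, 0.3, 0.8]
opening: 0.501
```

```bash
python3 go.py .4705 .217 -.025 -97.5; python3 - <<'E'
from wr import *
s,c=wpic("w4.png")
E
```

```text
t=7.77 p=[ 0.4698  0.2174 -0.0208] yaw=-97.52 tilt=0.00 j6=2.07 open=0.501 F=[0.4 0.3 0.8]
WY total -0.000; after turn: TX 0.03 TY 0.42 TZ 0.08 cm
```

View pics/w4.png

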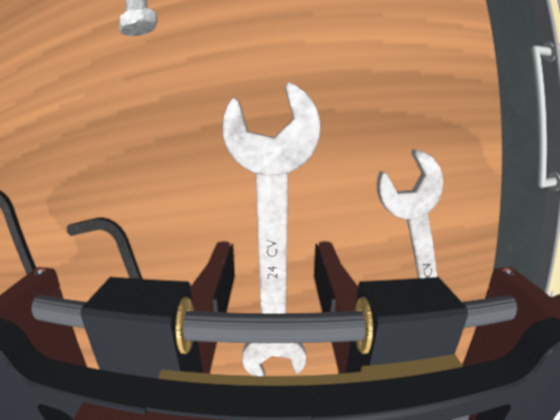

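>>> {"name": "arm_command", "arguments": {"plan": [{"wx": 0, "wy": 0, "wz": 0, "tx": 0, "ty": 0.1, "tz": 0, "gripper": 0}, {"wx": 0, "wy": 0, "wz": 0, "tx": 0, "ty": 0.1, "tz": 0, "gripper": 0}, {"wx": 0, "wy": 0, "wz": 0, "tx": 0, "ty": 0.1, "tz": 0, "gripper": 0}, {"wx": 0, "wy": 0, "wz": 0, "tx": 0, "ty": 0, "tz": 0, "gripper": 0}, {"wx": 0, "wy": 0, "wz": 0, "tx": 0, "ty": 0, "tz": 0, "gripper": -1}, {"wx": 0, "wy": 0, "wz": 0, "tx": 0, "ty": 0, "tz": 0, "gripper": -1}, {"wx": 0, "wy": 0, "wz": 0, "tx": 0, "ty": 0, "tz": 0, "gripper": -1}, {"wx": 0, "wy": 0, "wz": 0, "tx": 0, "ty": 0, "tz": 0, "gripper": -1}, {"wx": 0, "wy": 0, "wz": 0, "tx": 0, "ty": 0, "tz": 0, "gripper": -1}, {"wx": 0, "wy": 0, "wz": 0, "tx": 0, "ty": 0, "tz": 0, "gripper": -1}]}}

```text
time: 8.65
tcp_pos: [0.4698, 0.2175, -0.0237]
ee_rot: [-0.466, 0.532, -0.532, 0.466]
force: [0.6, 0.6, -0.4]
opening: 0.176
```

Gripped at 0.176, about 15.5 mm. The pads may overlap the shank by only about 3 mm, so I'll re-seat 2 mm deeper.

>>> {"name": "arm_command", "arguments": {"plan": [{"wx": 0, "wy": 0, "wz": 0, "tx": 0, "ty": 0, "tz": 0, "gripper": -0.4}, {"wx": 0, "wy": 0, "wz": 0, "tx": 0, "ty": 0, "tz": 0, "gripper": -0.4}, {"wx": 0, "wy": 0, "wz": 0, "tx": 0, "ty": 0.1, "tz": 0, "gripper": -0.4}, {"wx": 0, "wy": 0, "wz": 0, "tx": 0, "ty": 0.1, "tz": 0, "gripper": -0.4}, {"wx": 0, "wy": 0, "wz": 0, "tx": 0, "ty": 0, "tz": 0, "gripper": -0.4}, {"wx": 0, "wy": 0, "wz": 0, "tx": 0, "ty": 0, "tz": 0, "gripper": -0.4}, {"wx": 0, "wy": 0, "wz": 0, "tx": 0, "ty": 0, "tz": 0, "gripper": -0.4}, {"wx": 0, "wy": 0, "wz": 0, "tx": 0, "ty": 0, "tz": 0, "gripper": -0.4}, {"wx": 0, "wy": 0, "wz": 0, "tx": 0, "ty": 0, "tz": 0, "gripper": -0.4}, {"wx": 0, "wy": 0, "wz": 0, "tx": 0, "ty": 0, "tz": 0, "gripper": -0.4}]}}

```text
time: 9.48
tcp_pos: [0.4698, 0.2174, -0.0257]
ee_rot: [0.466, -0.532, 0.532, -0.466]
force: [-0.7, -0.6, 0.0]
opening: 0.302
```

>>> {"name": "arm_command", "arguments": {"plan": [{"wx": 0, "wy": 0, "wz": 0, "tx": 0, "ty": 0.05, "tz": 0, "gripper": -0.4}, {"wx": 0, "wy": 0, "wz": 0, "tx": 0, "ty": 0.05, "tz": 0, "gripper": -0.4}, {"wx": 0, "wy": 0, "wz": 0, "tx": 0, "ty": 0, "tz": 0, "gripper": -0.4}, {"wx": 0, "wy": 0, "wz": 0, "tx": 0, "ty": 0, "tz": 0, "gripper": -1}, {"wx": 0, "wy": 0, "wz": 0, "tx": 0, "ty": 0, "tz": 0, "gripper": -1}, {"wx": 0, "wy": 0, "wz": 0, "tx": 0, "ty": 0, "tz": 0, "gripper": -1}, {"wx": 0, "wy": 0, "wz": 0, "tx": 0, "ty": 0, "tz": 0, "gripper": -1}, {"wx": 0, "wy": 0, "wz": 0, "tx": 0, "ty": 0, "tz": 0, "gripper": -1}, {"wx": 0, "wy": 0, "wz": 0, "tx": 0, "ty": 0, "tz": 0, "gripper": -1}, {"wx": 0, "wy": 0, "wz": 0, "tx": 0, "ty": 0, "tz": 0, "gripper": -1}]}}

```text
time: 10.32
tcp_pos: [0.4698, 0.2174, -0.0268]
ee_rot: [-0.466, 0.532, -0.532, 0.466]
force: [-0.3, -0.1, -0.6]
opening: 0.184
```

>>> {"name": "arm_command", "arguments": {"plan": [{"wx": 0, "wy": 0, "wz": 0, "tx": 0, "ty": -0.5, "tz": 0, "gripper": -1}, {"wx": 0, "wy": 0, "wz": 0, "tx": 0, "ty": -1, "tz": 0, "gripper": -1}, {"wx": 0, "wy": 0, "wz": 0, "tx": 0, "ty": -1.5, "tz": 0, "gripper": -1}, {"wx": 0, "wy": 0, "wz": 0, "tx": 0, "ty": -2, "tz": 0, "gripper": -1}, {"wx": 0, "wy": 0, "wz": 0, "tx": 0, "ty": -2, "tz": 0, "gripper": -1}, {"wx": 0, "wy": 0, "wz": 0, "tx": 0, "ty": -1.5, "tz": 0, "gripper": -1}, {"wx": 0, "wy": 0, "wz": 0, "tx": 0, "ty": -1, "tz": 0, "gripper": -1}, {"wx": 0, "wy": 0, "wz": 0, "tx": 0, "ty": -0.5, "tz": 0, "gripper": -1}, {"wx": 0, "wy": 0, "wz": 0, "tx": 0, "ty": 0, "tz": 0, "gripper": -1}, {"wx": 0, "wy": 0, "wz": 0, "tx": 0, "ty": 0, "tz": 0, "gripper": -1}]}}

```text
time: 11.15
tcp_pos: [0.4695, 0.2173, 0.0727]
ee_rot: [-0.466, 0.532, -0.532, 0.466]
force: [-0.2, -0.4, -3.1]
opening: 0.183
```

```bash
python3 go.py .6336 -.101 .075 1; python3 - <<'E'
from wr import *
s,c=wpic("w5.png")
E
```

```text
t=11.15 p=[0.4695 0.2173 0.0727] yaw=-97.52 tilt=0.04 j6=2.07 open=0.183 F=[-0.2 -0.4 -3.1]
WY total -1.719; after turn: TX 15.85 TY -0.23 TZ -32.11 cm
```

View pics/w5.png

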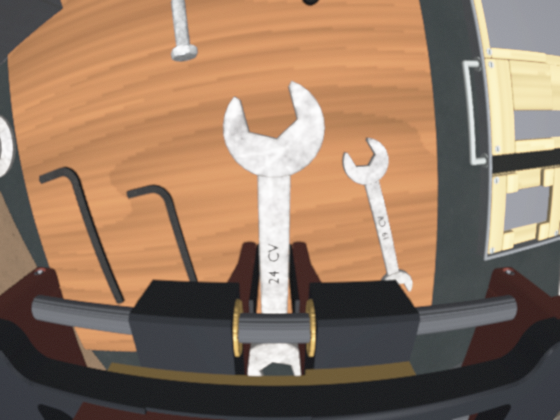

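The spanner is held and lifted level. Now turn, then move over the recess.

>>> {"name": "arm_command", "arguments": {"plan": [{"wx": 0, "wy": -0.06, "wz": 0, "tx": 0, "ty": 0, "tz": 0, "gripper": -1}, {"wx": 0, "wy": -0.12, "wz": 0, "tx": 0, "ty": 0, "tz": 0, "gripper": -1}, {"wx": 0, "wy": -0.12, "wz": 0, "tx": 0, "ty": 0, "tz": 0, "gripper": -1}, {"wx": 0, "wy": -0.12, "wz": 0, "tx": 0, "ty": 0, "tz": 0, "gripper": -1}, {"wx": 0, "wy": -0.12, "wz": 0, "tx": 0, "ty": 0, "tz": 0, "gripper": -1}, {"wx": 0, "wy": -0.12, "wz": 0, "tx": 0, "ty": 0, "tz": 0, "gripper": -1}, {"wx": 0, "wy": -0.12, "wz": 0, "tx": 0, "ty": 0, "tz": 0, "gripper": -1}, {"wx": 0, "wy": -0.12, "wz": 0, "tx": 0, "ty": 0, "tz": 0, "gripper": -1}, {"wx": 0, "wy": -0.12, "wz": 0, "tx": 0, "ty": 0, "tz": 0, "gripper": -1}, {"wx": 0, "wy": -0.12, "wz": 0, "tx": 0, "ty": 0, "tz": 0, "gripper": -1}]}}

```text
time: 12.03
tcp_pos: [0.469, 0.217, 0.0716]
ee_rot: [0.681, -0.195, 0.193, -0.679]
force: [-0.1, -0.7, -2.1]
opening: 0.184
```

>>> {"name": "arm_command", "arguments": {"plan": [{"wx": 0, "wy": -0.12, "wz": 0, "tx": 0, "ty": 0, "tz": 0, "gripper": -1}, {"wx": 0, "wy": -0.12, "wz": 0, "tx": 0, "ty": 0, "tz": 0, "gripper": -1}, {"wx": 0, "wy": -0.12, "wz": 0, "tx": 0, "ty": 0, "tz": 0, "gripper": -1}, {"wx": 0, "wy": -0.12, "wz": 0, "tx": 0, "ty": 0, "tz": 0, "gripper": -1}, {"wx": 0, "wy": -0.099, "wz": 0, "tx": 0, "ty": 0, "tz": 0, "gripper": -1}, {"wx": 0, "wy": 0, "wz": 0, "tx": 1.0, "ty": 0, "tz": -2.0, "gripper": -1}, {"wx": 0, "wy": 0, "wz": 0, "tx": 1.76, "ty": 0, "tz": -3.5, "gripper": -1}, {"wx": 0, "wy": 0, "wz": 0, "tx": 1.76, "ty": 0, "tz": -3.5, "gripper": -1}, {"wx": 0, "wy": 0, "wz": 0, "tx": 1.76, "ty": 0, "tz": -3.5, "gripper": -1}, {"wx": 0, "wy": 0, "wz": 0, "tx": 1.76, "ty": 0, "tz": -3.5, "gripper": -1}]}}

```text
time: 12.87
tcp_pos: [0.5527, 0.0572, 0.0717]
ee_rot: [0.707, 0.005, -0.007, -0.707]
force: [0.4, 0.2, -2.9]
opening: 0.186
```

```bash
python3 go.py .6336 -.101 .075 1
```

```text
t=12.87 p=[0.5527 0.0572 0.0717] yaw=1.01 tilt=0.13 j6=0.02 open=0.186 F=[ 0.4  0.2 -2.9]
WY total 0.000; after turn: TX 7.82 TY -0.33 TZ -15.96 cm
```

>>> {"name": "arm_command", "arguments": {"plan": [{"wx": 0, "wy": 0, "wz": 0, "tx": 1.76, "ty": 0, "tz": -3.5, "gripper": -1}, {"wx": 0, "wy": 0, "wz": 0, "tx": 1.76, "ty": 0, "tz": -3.5, "gripper": -1}, {"wx": 0, "wy": 0, "wz": 0, "tx": 1.76, "ty": 0, "tz": -3.5, "gripper": -1}, {"wx": 0, "wy": 0, "wz": 0, "tx": 1.5, "ty": 0, "tz": -3.2, "gripper": -1}, {"wx": 0, "wy": 0, "wz": 0, "tx": 0.8, "ty": 0, "tz": -1.7, "gripper": -1}, {"wx": 0, "wy": 0, "wz": 0, "tx": 0.2, "ty": 0, "tz": -0.5, "gripper": -1}, {"wx": 0, "wy": 0, "wz": 0, "tx": 0, "ty": 0, "tz": 0, "gripper": -1}, {"wx": 0, "wy": 0, "wz": 0, "tx": 0, "ty": 0, "tz": 0, "gripper": -1}, {"wx": 0, "wy": 0, "wz": 0, "tx": 0, "ty": 0, "tz": 0, "gripper": -1}, {"wx": 0, "wy": 0, "wz": 0, "tx": 0, "ty": 0, "tz": 0, "gripper": -1}]}}

```text
time: 13.7
tcp_pos: [0.633, -0.0973, 0.0732]
ee_rot: [-0.707, -0.007, 0.007, 0.707]
force: [-0.1, 0.6, -2.5]
opening: 0.184
```

```bash
python3 go.py .6336 -.101 -.0235 1;python3 - <<'E'
from wr import *
s,c=wpic("w6.png")
E
```

```text
t=13.70 p=[ 0.633  -0.0973  0.0732] yaw=1.08 tilt=0.03 j6=-0.22 open=0.184 F=[-0.1  0.6 -2.5]
WY total 0.001; after turn: TX 0.05 TY 9.67 TZ -0.37 cm
```

View pics/w6.png

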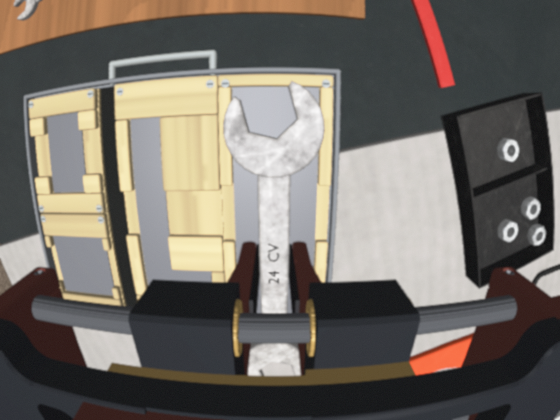

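The spanner is over its recess and parallel to it. I'll lower it.

>>> {"name": "arm_command", "arguments": {"plan": [{"wx": 0, "wy": 0, "wz": 0, "tx": 0.05, "ty": 1.0, "tz": -0.3, "gripper": -1}, {"wx": 0, "wy": 0, "wz": 0, "tx": 0, "ty": 2.0, "tz": 0, "gripper": -1}, {"wx": 0, "wy": 0, "wz": 0, "tx": 0, "ty": 2.0, "tz": 0, "gripper": -1}, {"wx": 0, "wy": 0, "wz": 0, "tx": 0, "ty": 1.5, "tz": 0, "gripper": -1}, {"wx": 0, "wy": 0, "wz": 0, "tx": 0, "ty": 1.0, "tz": 0, "gripper": -1}, {"wx": 0, "wy": 0, "wz": 0, "tx": 0, "ty": 0.7, "tz": 0, "gripper": -1}, {"wx": 0, "wy": 0, "wz": 0, "tx": 0, "ty": 0.5, "tz": 0, "gripper": -1}, {"wx": 0, "wy": 0, "wz": 0, "tx": 0, "ty": 0.3, "tz": 0, "gripper": -1}, {"wx": 0, "wy": 0, "wz": 0, "tx": 0, "ty": 0.2, "tz": 0, "gripper": -1}, {"wx": 0, "wy": 0, "wz": 0, "tx": 0, "ty": 0, "tz": 0, "gripper": -1}]}}

```text
time: 14.58
tcp_pos: [0.6342, -0.102, -0.0183]
ee_rot: [0.707, 0.006, -0.006, -0.707]
force: [0.5, -0.3, -1.9]
opening: 0.179
```

```bash
python3 go.py .6336 -.101 -.0240 1
```

```text
t=14.58 p=[ 0.6342 -0.102  -0.0183] yaw=0.97 tilt=0.04 j6=-0.23 open=0.179 F=[ 0.5 -0.3 -1.9]
WY total -0.000; after turn: TX -0.06 TY 0.57 TZ 0.10 cm
```

>>> {"name": "arm_command", "arguments": {"plan": [{"wx": 0, "wy": 0, "wz": 0, "tx": 0, "ty": 0.2, "tz": 0, "gripper": -1}, {"wx": 0, "wy": 0, "wz": 0, "tx": 0, "ty": 0.2, "tz": 0, "gripper": -1}, {"wx": 0, "wy": 0, "wz": 0, "tx": 0, "ty": 0.1, "tz": 0, "gripper": -1}, {"wx": 0, "wy": 0, "wz": 0, "tx": 0, "ty": 0, "tz": 0, "gripper": -1}, {"wx": 0, "wy": 0, "wz": 0, "tx": 0, "ty": 0, "tz": 0, "gripper": -1}, {"wx": 0, "wy": 0, "wz": 0, "tx": 0, "ty": 0, "tz": 0, "gripper": -0.3}, {"wx": 0, "wy": 0, "wz": 0, "tx": 0, "ty": 0, "tz": 0, "gripper": -0.3}, {"wx": 0, "wy": 0, "wz": 0, "tx": 0, "ty": 0, "tz": 0, "gripper": -0.3}, {"wx": 0, "wy": 0, "wz": 0, "tx": 0, "ty": 0, "tz": 0, "gripper": -0.3}, {"wx": 0, "wy": 0, "wz": 0, "tx": 0, "ty": 0, "tz": 0, "gripper": -0.3}]}}

```text
time: 15.42
tcp_pos: [0.6342, -0.1019, -0.0234]
ee_rot: [0.707, 0.006, -0.006, -0.707]
force: [0.4, 0.6, 0.1]
opening: 0.35
```

>>> {"name": "arm_command", "arguments": {"plan": [{"wx": 0, "wy": 0, "wz": 0, "tx": 0, "ty": -0.5, "tz": 0, "gripper": -0.3}, {"wx": 0, "wy": 0, "wz": 0, "tx": 0, "ty": -1, "tz": 0, "gripper": -0.3}, {"wx": 0, "wy": 0, "wz": 0, "tx": 0, "ty": -2, "tz": 0, "gripper": -0.3}, {"wx": 0, "wy": 0, "wz": 0, "tx": 0, "ty": -3, "tz": 0, "gripper": -0.3}, {"wx": 0, "wy": 0, "wz": 0, "tx": 0, "ty": -3, "tz": 0, "gripper": -0.3}, {"wx": 0, "wy": 0, "wz": 0, "tx": 0, "ty": -2, "tz": 0, "gripper": -0.3}, {"wx": 0, "wy": 0, "wz": 0, "tx": 0, "ty": -1, "tz": 0, "gripper": -0.3}, {"wx": 0, "wy": 0, "wz": 0, "tx": 0, "ty": -0.5, "tz": 0, "gripper": -0.3}, {"wx": 0, "wy": 0, "wz": 0, "tx": 0, "ty": 0, "tz": 0, "gripper": -0.3}, {"wx": 0, "wy": 0, "wz": 0, "tx": 0, "ty": 0, "tz": 0, "gripper": -0.3}]}}

```text
time: 16.25
tcp_pos: [0.6334, -0.1018, 0.1049]
ee_rot: [-0.707, -0.005, 0.007, 0.707]
force: [-0.6, 0.9, -0.1]
opening: 0.348
```

```bash
python3 go.py .468 .389 .09 95.05;python3 - <<'E'
from wr import *
s,c=wpic("w7.png"); print(ww2p(s,c,[[.6336,-.101,.008]]))
sc=cams.read_camera("scene"); cv2.imwrite("pics/s7.png",cv2.resize(sc["pixels"][130:250,270:430][:,:,::-1],None,fx=4.5,fy=4.5,interpolation=cv2.INTER_CUBIC))
E
```

```text
t=16.25 p=[ 0.6334 -0.1018  0.1049] yaw=0.97 tilt=0.10 j6=-0.23 open=0.348 F=[-0.6  0.9 -0.1]
WY total -1.642; after turn: TX 50.35 TY 1.49 TZ 12.16 cm
[[274.51126345 198.61105902]]
```

View pics/w7.png

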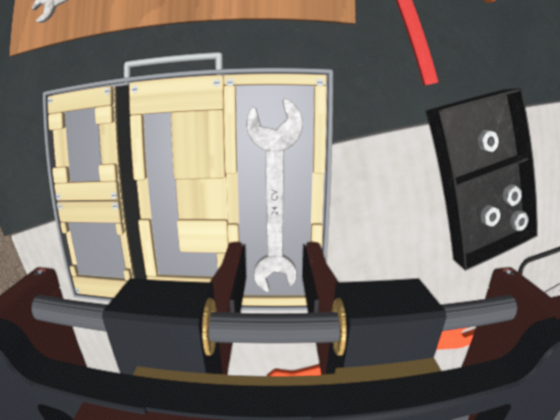

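View pics/s7.png

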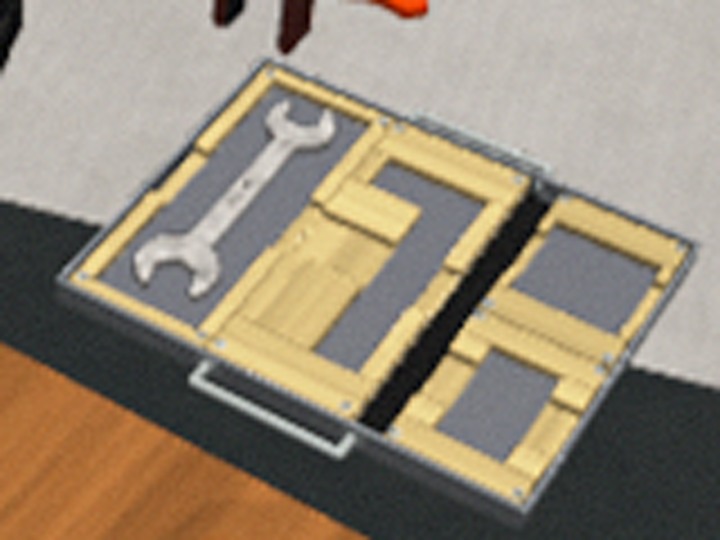

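Top and scene views show the spanner lying flat and centred in its recess. Next the large key.

>>> {"name": "arm_command", "arguments": {"plan": [{"wx": 0, "wy": -0.12, "wz": 0, "tx": 0, "ty": 0, "tz": 0, "gripper": -0.3}, {"wx": 0, "wy": -0.12, "wz": 0, "tx": 0, "ty": 0, "tz": 0, "gripper": -0.3}, {"wx": 0, "wy": -0.12, "wz": 0, "tx": 0, "ty": 0, "tz": 0, "gripper": -0.3}, {"wx": 0, "wy": -0.12, "wz": 0, "tx": 0, "ty": 0, "tz": 0, "gripper": -0.3}, {"wx": 0, "wy": -0.12, "wz": 0, "tx": 0, "ty": 0, "tz": 0, "gripper": -0.3}, {"wx": 0, "wy": -0.12, "wz": 0, "tx": 0, "ty": 0, "tz": 0, "gripper": -0.3}, {"wx": 0, "wy": -0.12, "wz": 0, "tx": 0, "ty": 0, "tz": 0, "gripper": -0.3}, {"wx": 0, "wy": -0.12, "wz": 0, "tx": 0, "ty": 0, "tz": 0, "gripper": -0.3}, {"wx": 0, "wy": -0.12, "wz": 0, "tx": 0, "ty": 0, "tz": 0, "gripper": -0.3}, {"wx": 0, "wy": -0.12, "wz": 0, "tx": 0, "ty": 0, "tz": 0, "gripper": -0.3}]}}

```text
time: 17.18
tcp_pos: [0.6332, -0.1018, 0.1042]
ee_rot: [-0.578, -0.405, 0.407, 0.58]
force: [-0.2, 0.1, -1.2]
opening: 0.348
```

>>> {"name": "arm_command", "arguments": {"plan": [{"wx": 0, "wy": -0.12, "wz": 0, "tx": 0, "ty": 0, "tz": 0, "gripper": -0.3}, {"wx": 0, "wy": -0.12, "wz": 0, "tx": 0, "ty": 0, "tz": 0, "gripper": -0.3}, {"wx": 0, "wy": -0.12, "wz": 0, "tx": 0, "ty": 0, "tz": 0, "gripper": -0.3}, {"wx": 0, "wy": -0.082, "wz": 0, "tx": 0, "ty": 0, "tz": 0, "gripper": -0.3}, {"wx": 0, "wy": 0, "wz": 0, "tx": 3.6, "ty": 0, "tz": 0.87, "gripper": -0.3}, {"wx": 0, "wy": 0, "wz": 0, "tx": 3.6, "ty": 0, "tz": 0.87, "gripper": -0.3}, {"wx": 0, "wy": 0, "wz": 0, "tx": 3.6, "ty": 0, "tz": 0.87, "gripper": -0.3}, {"wx": 0, "wy": 0, "wz": 0, "tx": 3.6, "ty": 0, "tz": 0.87, "gripper": -0.3}, {"wx": 0, "wy": 0, "wz": 0, "tx": 3.6, "ty": 0, "tz": 0.87, "gripper": -0.3}, {"wx": 0, "wy": 0, "wz": 0, "tx": 3.6, "ty": 0, "tz": 0.87, "gripper": -0.3}]}}

```text
time: 18.02
tcp_pos: [0.5613, 0.11, 0.1045]
ee_rot: [-0.477, -0.521, 0.522, 0.478]
force: [0.4, -0.3, 0.1]
opening: 0.353
```

>>> {"name": "arm_command", "arguments": {"plan": [{"wx": 0, "wy": 0, "wz": 0, "tx": 3.6, "ty": 0, "tz": 0.87, "gripper": -0.3}, {"wx": 0, "wy": 0, "wz": 0, "tx": 3.6, "ty": 0, "tz": 0.87, "gripper": -0.3}, {"wx": 0, "wy": 0, "wz": 0, "tx": 3.6, "ty": 0, "tz": 0.87, "gripper": -0.3}, {"wx": 0, "wy": 0, "wz": 0, "tx": 3.6, "ty": 0, "tz": 0.87, "gripper": -0.3}, {"wx": 0, "wy": 0, "wz": 0, "tx": 3.6, "ty": 0, "tz": 0.87, "gripper": -0.3}, {"wx": 0, "wy": 0, "wz": 0, "tx": 3.6, "ty": 0, "tz": 0.87, "gripper": -0.3}, {"wx": 0, "wy": 0, "wz": 0, "tx": 3.6, "ty": 0, "tz": 0.87, "gripper": -0.3}, {"wx": 0, "wy": 0, "wz": 0, "tx": 2.5, "ty": 0, "tz": 0.6, "gripper": -0.3}, {"wx": 0, "wy": 0, "wz": 0, "tx": 0.8, "ty": 0, "tz": 0.2, "gripper": -0.3}, {"wx": 0, "wy": 0, "wz": 0, "tx": 0, "ty": 0, "tz": 0, "gripper": -0.3}]}}

```text
time: 18.85
tcp_pos: [0.4676, 0.3878, 0.1044]
ee_rot: [-0.476, -0.521, 0.523, 0.477]
force: [0.1, 0.3, 0.6]
opening: 0.347
```

```bash
python3 go.py .468 .389 .09 95.05;python3 - <<'E'
from wr import *
s,c=wpic("w8.png"); k=np.radians(185.05); Y=np.array([np.cos(k),np.sin(k),0]);X=np.array([np.sin(k),-np.cos(k),0]);P=np.array([.468,.389,.011])
print(ww2p(s,c,[P,P+.072*Y,P-.0675*Y,P-.0675*Y+.041*X]).round())
E
```

```text
t=18.85 p=[0.4676 0.3878 0.1044] yaw=95.24 tilt=0.16 j6=-1.03 open=0.347 F=[0.1 0.3 0.6]
WY total 0.003; after turn: TX 0.11 TY 1.44 TZ -0.05 cm
[[276. 203.]
 [277. 124.]
 [276. 269.]
 [317. 269.]]
```

View pics/w8.png

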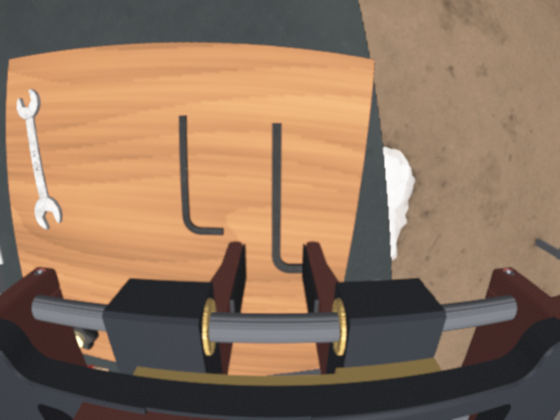

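The wrist view shows the larger key at (277, 124)–(277, 269), matching the prediction to 1 px. The smaller one at (184, 115)–(222, 231) is clearly shorter. I'll descend on the larger.

>>> {"name": "arm_command", "arguments": {"plan": [{"wx": 0, "wy": 0.003, "wz": 0, "tx": 0.1, "ty": 1.5, "tz": 0, "gripper": -0.3}, {"wx": 0, "wy": 0, "wz": 0, "tx": 0, "ty": 3.0, "tz": 0, "gripper": -0.3}, {"wx": 0, "wy": 0, "wz": 0, "tx": 0, "ty": 3.0, "tz": 0, "gripper": -0.3}, {"wx": 0, "wy": 0, "wz": 0, "tx": 0, "ty": 2.0, "tz": 0, "gripper": -0.3}, {"wx": 0, "wy": 0, "wz": 0, "tx": 0, "ty": 1.3, "tz": 0, "gripper": -0.3}, {"wx": 0, "wy": 0, "wz": 0, "tx": 0, "ty": 0.8, "tz": 0, "gripper": -0.3}, {"wx": 0, "wy": 0, "wz": 0, "tx": 0, "ty": 0.5, "tz": 0, "gripper": -0.3}, {"wx": 0, "wy": 0, "wz": 0, "tx": 0, "ty": 0.4, "tz": 0, "gripper": -0.3}, {"wx": 0, "wy": 0, "wz": 0, "tx": 0, "ty": 0.2, "tz": 0, "gripper": -0.3}, {"wx": 0, "wy": 0, "wz": 0, "tx": 0, "ty": 0, "tz": 0, "gripper": -0.3}]}}

```text
time: 19.73
tcp_pos: [0.4696, 0.3877, -0.02]
ee_rot: [0.478, 0.521, -0.52, -0.478]
force: [-0.8, 0.2, 0.4]
opening: 0.349
```

```bash
python3 go.py .468 .389 -.0262 95.05
```

```text
t=19.73 p=[ 0.4696  0.3877 -0.02  ] yaw=94.88 tilt=0.08 j6=-1.02 open=0.349 F=[-0.8  0.2  0.4]
WY total -0.003; after turn: TX 0.14 TY 0.62 TZ 0.15 cm
```

>>> {"name": "arm_command", "arguments": {"plan": [{"wx": 0, "wy": 0, "wz": 0, "tx": 0.1, "ty": 0.2, "tz": 0.1, "gripper": -0.3}, {"wx": 0, "wy": 0, "wz": 0, "tx": 0, "ty": 0.2, "tz": 0, "gripper": -0.3}, {"wx": 0, "wy": 0, "wz": 0, "tx": 0, "ty": 0.15, "tz": 0, "gripper": -0.3}, {"wx": 0, "wy": 0, "wz": 0, "tx": 0, "ty": 0, "tz": 0, "gripper": -0.3}, {"wx": 0, "wy": 0, "wz": 0, "tx": 0, "ty": 0, "tz": 0, "gripper": -1}, {"wx": 0, "wy": 0, "wz": 0, "tx": 0, "ty": 0, "tz": 0, "gripper": -1}, {"wx": 0, "wy": 0, "wz": 0, "tx": 0, "ty": 0, "tz": 0, "gripper": -1}, {"wx": 0, "wy": 0, "wz": 0, "tx": 0, "ty": 0, "tz": 0, "gripper": -1}, {"wx": 0, "wy": 0, "wz": 0, "tx": 0, "ty": 0, "tz": 0, "gripper": -1}, {"wx": 0, "wy": 0, "wz": 0, "tx": 0, "ty": 0, "tz": 0, "gripper": -1}]}}

```text
time: 20.57
tcp_pos: [0.468, 0.3885, -0.0261]
ee_rot: [0.478, 0.521, -0.521, -0.478]
force: [0.0, -0.0, 0.6]
opening: 0.094
```

```bash
python3 go.py .468 .389 .09 95.05
```

```text
t=20.57 p=[ 0.468   0.3885 -0.0261] yaw=94.88 tilt=0.01 j6=-1.02 open=0.094 F=[ 0.  -0.   0.6]
WY total -0.003; after turn: TX 0.05 TY -11.61 TZ 0.00 cm
```

>>> {"name": "arm_command", "arguments": {"plan": [{"wx": 0, "wy": 0, "wz": 0, "tx": 0, "ty": -0.5, "tz": 0, "gripper": -1}, {"wx": 0, "wy": 0, "wz": 0, "tx": 0, "ty": -1, "tz": 0, "gripper": -1}, {"wx": 0, "wy": 0, "wz": 0, "tx": 0, "ty": -2, "tz": 0, "gripper": -1}, {"wx": 0, "wy": 0, "wz": 0, "tx": 0, "ty": -2.5, "tz": 0, "gripper": -1}, {"wx": 0, "wy": 0, "wz": 0, "tx": 0, "ty": -2, "tz": 0, "gripper": -1}, {"wx": 0, "wy": 0, "wz": 0, "tx": 0, "ty": -1.5, "tz": 0, "gripper": -1}, {"wx": 0, "wy": 0, "wz": 0, "tx": 0, "ty": -0.7, "tz": 0, "gripper": -1}, {"wx": 0, "wy": 0, "wz": 0, "tx": 0, "ty": -0.3, "tz": 0, "gripper": -1}, {"wx": 0, "wy": 0, "wz": 0, "tx": 0, "ty": 0, "tz": 0, "gripper": -1}, {"wx": 0, "wy": 0, "wz": 0, "tx": 0, "ty": 0, "tz": 0, "gripper": -1}]}}

```text
time: 21.4
tcp_pos: [0.4676, 0.3881, 0.0777]
ee_rot: [-0.478, -0.52, 0.521, 0.478]
force: [0.2, -0.5, -1.7]
opening: 0.095
```

```bash
python3 go.py .5244 -.1032 .08 1.1;python3 - <<'E'
from wr import *
s,c=wpic("w9.png")
E
```

```text
t=21.40 p=[0.4676 0.3881 0.0777] yaw=94.88 tilt=0.09 j6=-1.02 open=0.095 F=[ 0.2 -0.5 -1.7]
WY total 1.637; after turn: TX 4.74 TY -0.23 TZ -49.23 cm
```

View pics/w9.png

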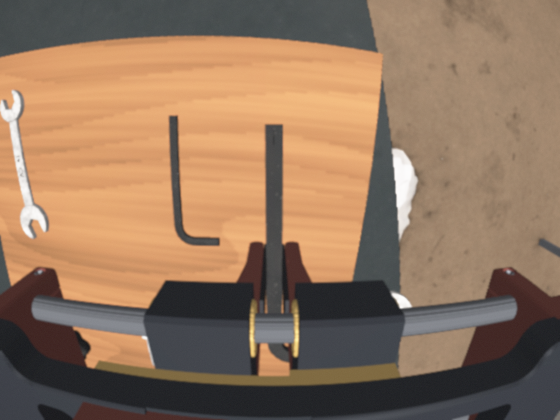

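>>> {"name": "arm_command", "arguments": {"plan": [{"wx": 0, "wy": 0.06, "wz": 0, "tx": 0, "ty": -0.2, "tz": 0, "gripper": -1}, {"wx": 0, "wy": 0.12, "wz": 0, "tx": 0, "ty": 0, "tz": 0, "gripper": -1}, {"wx": 0, "wy": 0.12, "wz": 0, "tx": 0, "ty": 0, "tz": 0, "gripper": -1}, {"wx": 0, "wy": 0.12, "wz": 0, "tx": 0, "ty": 0, "tz": 0, "gripper": -1}, {"wx": 0, "wy": 0.12, "wz": 0, "tx": 0, "ty": 0, "tz": 0, "gripper": -1}, {"wx": 0, "wy": 0.12, "wz": 0, "tx": 0, "ty": 0, "tz": 0, "gripper": -1}, {"wx": 0, "wy": 0.12, "wz": 0, "tx": 0, "ty": 0, "tz": 0, "gripper": -1}, {"wx": 0, "wy": 0.12, "wz": 0, "tx": 0, "ty": 0, "tz": 0, "gripper": -1}, {"wx": 0, "wy": 0.12, "wz": 0, "tx": 0, "ty": 0, "tz": 0, "gripper": -1}, {"wx": 0, "wy": 0.12, "wz": 0, "tx": 0, "ty": 0, "tz": 0, "gripper": -1}]}}

```text
time: 22.28
tcp_pos: [0.4674, 0.3879, 0.079]
ee_rot: [0.685, 0.178, -0.179, -0.684]
force: [-0.0, 0.9, -0.8]
opening: 0.093
```

>>> {"name": "arm_command", "arguments": {"plan": [{"wx": 0, "wy": 0.12, "wz": 0, "tx": 0, "ty": 0, "tz": 0, "gripper": -1}, {"wx": 0, "wy": 0.12, "wz": 0, "tx": 0, "ty": 0, "tz": 0, "gripper": -1}, {"wx": 0, "wy": 0.12, "wz": 0, "tx": 0, "ty": 0, "tz": 0, "gripper": -1}, {"wx": 0, "wy": 0.12, "wz": 0, "tx": 0, "ty": 0, "tz": 0, "gripper": -1}, {"wx": 0, "wy": 0.017, "wz": 0, "tx": 0.2, "ty": 0, "tz": -2.0, "gripper": -1}, {"wx": 0, "wy": 0, "wz": 0, "tx": 0.34, "ty": 0, "tz": -3.5, "gripper": -1}, {"wx": 0, "wy": 0, "wz": 0, "tx": 0.34, "ty": 0, "tz": -3.5, "gripper": -1}, {"wx": 0, "wy": 0, "wz": 0, "tx": 0.34, "ty": 0, "tz": -3.5, "gripper": -1}, {"wx": 0, "wy": 0, "wz": 0, "tx": 0.34, "ty": 0, "tz": -3.5, "gripper": -1}, {"wx": 0, "wy": 0, "wz": 0, "tx": 0.34, "ty": 0, "tz": -3.5, "gripper": -1}]}}

```text
time: 23.12
tcp_pos: [0.4902, 0.1921, 0.0793]
ee_rot: [0.707, 0.006, -0.008, -0.707]
force: [0.2, -0.2, -1.1]
opening: 0.095
```

```bash
python3 go.py .5244 -.1032 .08 1.1
```

```text
t=23.12 p=[0.4902 0.1921 0.0793] yaw=1.11 tilt=0.13 j6=0.29 open=0.095 F=[ 0.2 -0.2 -1.1]
WY total 0.000; after turn: TX 2.85 TY -0.07 TZ -29.59 cm
```

>>> {"name": "arm_command", "arguments": {"plan": [{"wx": 0, "wy": 0, "wz": 0, "tx": 0.34, "ty": 0, "tz": -3.5, "gripper": -1}, {"wx": 0, "wy": 0, "wz": 0, "tx": 0.34, "ty": 0, "tz": -3.5, "gripper": -1}, {"wx": 0, "wy": 0, "wz": 0, "tx": 0.34, "ty": 0, "tz": -3.5, "gripper": -1}, {"wx": 0, "wy": 0, "wz": 0, "tx": 0.34, "ty": 0, "tz": -3.5, "gripper": -1}, {"wx": 0, "wy": 0, "wz": 0, "tx": 0.34, "ty": 0, "tz": -3.5, "gripper": -1}, {"wx": 0, "wy": 0, "wz": 0, "tx": 0.34, "ty": 0, "tz": -3.5, "gripper": -1}, {"wx": 0, "wy": 0, "wz": 0, "tx": 0.34, "ty": 0, "tz": -3.5, "gripper": -1}, {"wx": 0, "wy": 0, "wz": 0, "tx": 0.3, "ty": 0, "tz": -3.0, "gripper": -1}, {"wx": 0, "wy": 0, "wz": 0, "tx": 0.17, "ty": 0, "tz": -1.5, "gripper": -1}, {"wx": 0, "wy": 0, "wz": 0, "tx": 0, "ty": 0, "tz": -0.4, "gripper": -1}]}}

```text
time: 23.95
tcp_pos: [0.5244, -0.1021, 0.0791]
ee_rot: [0.707, 0.005, -0.006, -0.707]
force: [-0.0, 0.1, -1.1]
opening: 0.094
```

>>> {"name": "arm_command", "arguments": {"plan": [{"wx": 0, "wy": 0, "wz": 0, "tx": 0, "ty": 0.5, "tz": 0, "gripper": -1}, {"wx": 0, "wy": 0, "wz": 0, "tx": 0, "ty": 1.0, "tz": 0, "gripper": -1}, {"wx": 0, "wy": 0, "wz": 0, "tx": 0, "ty": 1.5, "tz": 0, "gripper": -1}, {"wx": 0, "wy": 0, "wz": 0, "tx": 0, "ty": 1.5, "tz": 0, "gripper": -1}, {"wx": 0, "wy": 0, "wz": 0, "tx": 0, "ty": 1.0, "tz": 0, "gripper": -1}, {"wx": 0, "wy": 0, "wz": 0, "tx": 0, "ty": 0.5, "tz": 0, "gripper": -1}, {"wx": 0, "wy": 0, "wz": 0, "tx": 0, "ty": 0, "tz": 0, "gripper": -1}, {"wx": 0, "wy": 0, "wz": 0, "tx": 0, "ty": 0, "tz": 0, "gripper": -1}, {"wx": 0, "wy": 0, "wz": 0, "tx": 0, "ty": 0, "tz": 0, "gripper": -1}, {"wx": 0, "wy": 0, "wz": 0, "tx": 0, "ty": 0, "tz": 0, "gripper": -1}]}}

```text
time: 24.78
tcp_pos: [0.5258, -0.0996, 0.0219]
ee_rot: [0.707, 0.007, -0.006, -0.707]
force: [-0.5, 0.7, -0.5]
opening: 0.092
```

```bash
python3 go.py .5244 -.1032 -.0231 1.1;python3 - <<'E'
from wr import *
s,c=wpic("w10.png")
sc=cams.read_camera("scene"); cv2.imwrite("pics/s10.png",cv2.resize(sc["pixels"][130:250,270:430][:,:,::-1],None,fx=4.5,fy=4.5,interpolation=cv2.INTER_CUBIC))
E
```

```text
t=24.78 p=[ 0.5258 -0.0996  0.0219] yaw=1.10 tilt=0.11 j6=-0.27 open=0.092 F=[-0.5  0.7 -0.5]
WY total -0.000; after turn: TX -0.15 TY 4.50 TZ -0.36 cm
```

View pics/w10.png

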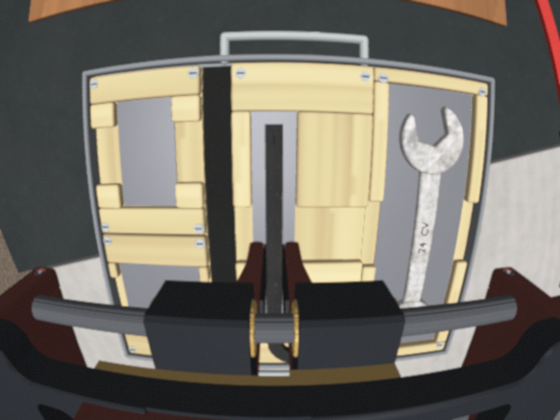

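View pics/s10.png

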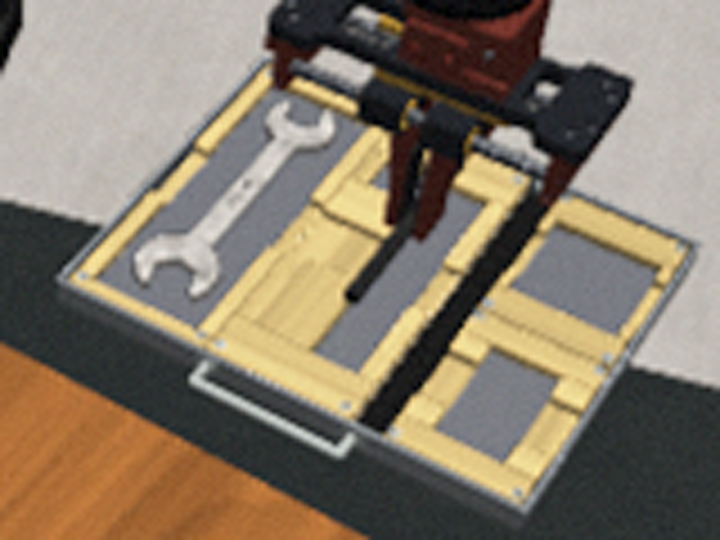

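The key lies over the middle of its channel with the right orientation. I'll lower and release.

>>> {"name": "arm_command", "arguments": {"plan": [{"wx": 0, "wy": 0, "wz": 0, "tx": -0.1, "ty": 0.7, "tz": -0.3, "gripper": -1}, {"wx": 0, "wy": 0, "wz": 0, "tx": 0, "ty": 1.0, "tz": 0, "gripper": -1}, {"wx": 0, "wy": 0, "wz": 0, "tx": 0, "ty": 0.8, "tz": 0, "gripper": -1}, {"wx": 0, "wy": 0, "wz": 0, "tx": 0, "ty": 0.7, "tz": 0, "gripper": -1}, {"wx": 0, "wy": 0, "wz": 0, "tx": 0, "ty": 0.5, "tz": 0, "gripper": -1}, {"wx": 0, "wy": 0, "wz": 0, "tx": 0, "ty": 0.3, "tz": 0, "gripper": -1}, {"wx": 0, "wy": 0, "wz": 0, "tx": 0, "ty": 0.2, "tz": 0, "gripper": -1}, {"wx": 0, "wy": 0, "wz": 0, "tx": 0, "ty": 0.1, "tz": 0, "gripper": -1}, {"wx": 0, "wy": 0, "wz": 0, "tx": 0, "ty": 0, "tz": 0, "gripper": -1}, {"wx": 0, "wy": 0, "wz": 0, "tx": 0, "ty": 0, "tz": 0, "gripper": -1}]}}

```text
time: 25.72
tcp_pos: [0.5245, -0.1026, -0.0219]
ee_rot: [0.707, 0.007, -0.007, -0.707]
force: [0.0, 0.5, -1.0]
opening: 0.09
```

```bash
python3 go.py .5244 -.1032 -.0236 1.1
```

```text
t=25.72 p=[ 0.5245 -0.1026 -0.0219] yaw=1.09 tilt=0.04 j6=-0.28 open=0.090 F=[ 0.   0.5 -1. ]
WY total -0.000; after turn: TX -0.01 TY 0.17 TZ -0.06 cm
```

>>> {"name": "arm_command", "arguments": {"plan": [{"wx": 0, "wy": 0, "wz": 0, "tx": 0, "ty": 0.1, "tz": 0, "gripper": -1}, {"wx": 0, "wy": 0, "wz": 0, "tx": 0, "ty": 0.05, "tz": 0, "gripper": -1}, {"wx": 0, "wy": 0, "wz": 0, "tx": 0, "ty": 0, "tz": 0, "gripper": -1}, {"wx": 0, "wy": 0, "wz": 0, "tx": 0, "ty": 0, "tz": 0, "gripper": -0.5}, {"wx": 0, "wy": 0, "wz": 0, "tx": 0, "ty": 0, "tz": 0, "gripper": -0.5}, {"wx": 0, "wy": 0, "wz": 0, "tx": 0, "ty": 0, "tz": 0, "gripper": -0.5}, {"wx": 0, "wy": 0, "wz": 0, "tx": 0, "ty": 0, "tz": 0, "gripper": -0.5}, {"wx": 0, "wy": 0, "wz": 0, "tx": 0, "ty": -0.5, "tz": 0, "gripper": -0.5}, {"wx": 0, "wy": 0, "wz": 0, "tx": 0, "ty": -1, "tz": 0, "gripper": -0.5}, {"wx": 0, "wy": 0, "wz": 0, "tx": 0, "ty": -1.5, "tz": 0, "gripper": -0.5}]}}

```text
time: 26.55
tcp_pos: [0.5233, -0.1024, 0.006]
ee_rot: [-0.707, -0.006, 0.008, 0.707]
force: [0.3, 0.2, 0.2]
opening: 0.256
```

>>> {"name": "arm_command", "arguments": {"plan": [{"wx": 0, "wy": 0, "wz": 0, "tx": 0, "ty": -2.5, "tz": 0, "gripper": -0.3}, {"wx": 0, "wy": 0, "wz": 0, "tx": 0, "ty": -3, "tz": 0, "gripper": -0.3}, {"wx": 0, "wy": 0, "wz": 0, "tx": 0, "ty": -2, "tz": 0, "gripper": -0.3}, {"wx": 0, "wy": 0, "wz": 0, "tx": 0, "ty": -1, "tz": 0, "gripper": -0.3}, {"wx": 0, "wy": 0, "wz": 0, "tx": 0, "ty": 0, "tz": 0, "gripper": -0.3}, {"wx": 0, "wy": 0, "wz": 0, "tx": 0, "ty": 0, "tz": 0, "gripper": -0.3}, {"wx": 0, "wy": -0.06, "wz": 0, "tx": 0, "ty": 0, "tz": 0, "gripper": -0.3}, {"wx": 0, "wy": -0.12, "wz": 0, "tx": 0, "ty": 0, "tz": 0, "gripper": -0.3}, {"wx": 0, "wy": -0.12, "wz": 0, "tx": 0, "ty": 0, "tz": 0, "gripper": -0.3}, {"wx": 0, "wy": -0.12, "wz": 0, "tx": 0, "ty": 0, "tz": 0, "gripper": -0.3}]}}

```text
time: 27.38
tcp_pos: [0.523, -0.1023, 0.0886]
ee_rot: [-0.689, -0.155, 0.157, 0.69]
force: [0.2, -0.7, -0.1]
opening: 0.351
```

```bash
python3 go.py .631 .27 .09 92.4;python3 - <<'E'
from wr import *
s,c=wpic("w11.png")
sc=cams.read_camera("scene"); cv2.imwrite("pics/s11.png",cv2.resize(sc["pixels"][130:250,270:430][:,:,::-1],None,fx=4.5,fy=4.5,interpolation=cv2.INTER_CUBIC))
E
```

```text
t=27.38 p=[ 0.523  -0.1023  0.0886] yaw=25.49 tilt=0.23 j6=-0.70 open=0.351 F=[ 0.2 -0.7 -0.1]
WY total -1.168; after turn: TX 36.74 TY -0.14 TZ -12.35 cm
```

View pics/s11.png

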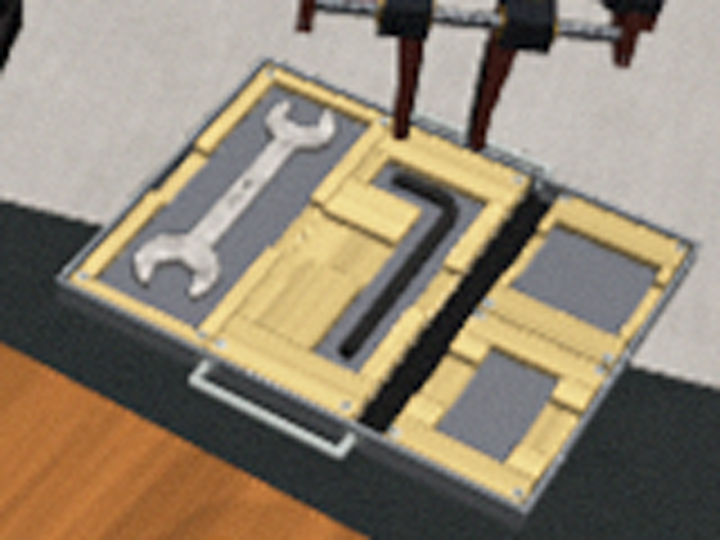

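The key is flat in its L recess. Next the bolt.

>>> {"name": "arm_command", "arguments": {"plan": [{"wx": 0, "wy": -0.117, "wz": 0, "tx": 0, "ty": 0, "tz": 0, "gripper": -0.3}, {"wx": 0, "wy": -0.117, "wz": 0, "tx": 0, "ty": 0, "tz": 0, "gripper": -0.3}, {"wx": 0, "wy": -0.117, "wz": 0, "tx": 0, "ty": 0, "tz": 0, "gripper": -0.3}, {"wx": 0, "wy": -0.117, "wz": 0, "tx": 0, "ty": 0, "tz": 0, "gripper": -0.3}, {"wx": 0, "wy": -0.117, "wz": 0, "tx": 0, "ty": 0, "tz": 0, "gripper": -0.3}, {"wx": 0, "wy": -0.117, "wz": 0, "tx": 0, "ty": 0, "tz": 0, "gripper": -0.3}, {"wx": 0, "wy": -0.117, "wz": 0, "tx": 0, "ty": 0, "tz": 0, "gripper": -0.3}, {"wx": 0, "wy": -0.117, "wz": 0, "tx": 0, "ty": 0, "tz": 0, "gripper": -0.3}, {"wx": 0, "wy": -0.117, "wz": 0, "tx": 0, "ty": 0, "tz": 0, "gripper": -0.3}, {"wx": 0, "wy": -0.115, "wz": 0, "tx": 0, "ty": 0, "tz": 0, "gripper": -0.3}]}}

```text
time: 28.32
tcp_pos: [0.5234, -0.1024, 0.0896]
ee_rot: [-0.49, -0.509, 0.51, 0.491]
force: [-0.1, -0.4, 0.4]
opening: 0.347
```

>>> {"name": "arm_command", "arguments": {"plan": [{"wx": 0, "wy": 0, "wz": 0, "tx": 3.5, "ty": 0, "tz": -1.18, "gripper": -0.3}, {"wx": 0, "wy": 0, "wz": 0, "tx": 3.5, "ty": 0, "tz": -1.18, "gripper": -0.3}, {"wx": 0, "wy": 0, "wz": 0, "tx": 3.5, "ty": 0, "tz": -1.18, "gripper": -0.3}, {"wx": 0, "wy": 0, "wz": 0, "tx": 3.5, "ty": 0, "tz": -1.18, "gripper": -0.3}, {"wx": 0, "wy": 0, "wz": 0, "tx": 3.5, "ty": 0, "tz": -1.18, "gripper": -0.3}, {"wx": 0, "wy": 0, "wz": 0, "tx": 3.5, "ty": 0, "tz": -1.18, "gripper": -0.3}, {"wx": 0, "wy": 0, "wz": 0, "tx": 3.5, "ty": 0, "tz": -1.18, "gripper": -0.3}, {"wx": 0, "wy": 0, "wz": 0, "tx": 3.5, "ty": 0, "tz": -1.18, "gripper": -0.3}, {"wx": 0, "wy": 0, "wz": 0, "tx": 3.5, "ty": 0, "tz": -1.18, "gripper": -0.3}, {"wx": 0, "wy": 0, "wz": 0, "tx": 3.0, "ty": 0, "tz": -1.0, "gripper": -0.3}]}}

```text
time: 29.15
tcp_pos: [0.6273, 0.2487, 0.0892]
ee_rot: [-0.491, -0.507, 0.509, 0.492]
force: [0.6, -0.0, -0.1]
opening: 0.349
```

>>> {"name": "arm_command", "arguments": {"plan": [{"wx": 0, "wy": 0, "wz": 0, "tx": 1.5, "ty": 0, "tz": -0.5, "gripper": -0.3}, {"wx": 0, "wy": 0, "wz": 0, "tx": 0.5, "ty": 0, "tz": -0.1, "gripper": -0.3}, {"wx": 0, "wy": 0, "wz": 0, "tx": 0, "ty": 0, "tz": 0, "gripper": -0.3}, {"wx": 0, "wy": 0, "wz": 0, "tx": 0, "ty": 0, "tz": 0, "gripper": -0.3}, {"wx": 0, "wy": 0, "wz": 0, "tx": 0, "ty": 0, "tz": 0, "gripper": -0.3}, {"wx": 0, "wy": 0, "wz": 0, "tx": 0, "ty": 0, "tz": 0, "gripper": -0.3}, {"wx": 0, "wy": 0, "wz": 0, "tx": 0, "ty": 0, "tz": 0, "gripper": -0.3}, {"wx": 0, "wy": 0, "wz": 0, "tx": 0, "ty": 0, "tz": 0, "gripper": -0.3}, {"wx": 0, "wy": 0, "wz": 0, "tx": 0, "ty": 0, "tz": 0, "gripper": -0.3}, {"wx": 0, "wy": 0, "wz": 0, "tx": 0, "ty": 0, "tz": 0, "gripper": -0.3}]}}

```text
time: 29.98
tcp_pos: [0.6331, 0.2663, 0.0914]
ee_rot: [0.491, 0.509, -0.509, -0.491]
force: [1.2, 0.2, 0.1]
opening: 0.346
```

```bash
python3 go.py .631 .27 .09 92.4;python3 - <<'E'
from wr import *
s,c=wpic("w12.png"); print(ww2p(s,c,[[.631,.27,.014],[.658,.2711,.014],[.604,.2689,.014]]).round())
P=c["pixels"].astype(int)
m=(~(P[...,0]-P[...,2]>35)).astype(np.uint8); q=ww2p(s,c,[[.631,.27,.014]])[0].astype(int)
m[:q[1]-90]=0;m[q[1]+90:]=0;m[:,:q[0]-40]=0;m[:,q[0]+40:]=0
n,l,st,ce=cv2.connectedComponentsWithStats(m); i=l[q[1],q[0]]; print(i,st[i])
ys,xs=np.nonzero(l==i); w=wp2w(s,c,np.c_[xs,ys],.014)[:,:2]*1000
print(cv2.minAreaRect(w.astype(np.float32)),cv2.fitLine(w.astype(np.float32),cv2.DIST_HUBER,0,.01,.01).ravel())
E
```

```text
t=29.98 p=[0.6331 0.2663 0.0914] yaw=92.04 tilt=0.01 j6=-1.26 open=0.346 F=[1.2 0.2 0.1]
WY total -0.006; after turn: TX 0.38 TY 0.14 TZ 0.20 cm
[[279. 204.]
 [279. 233.]
 [279. 174.]]
1 [267 172  25  62 875]
((630.0615844726562, 269.6561279296875), (55.06903839111328, 20.533010482788086), 2.1571362018585205) [9.993279e-01 3.665695e-02 6.283010e+02 2.696329e+02]
```

View pics/w12.png

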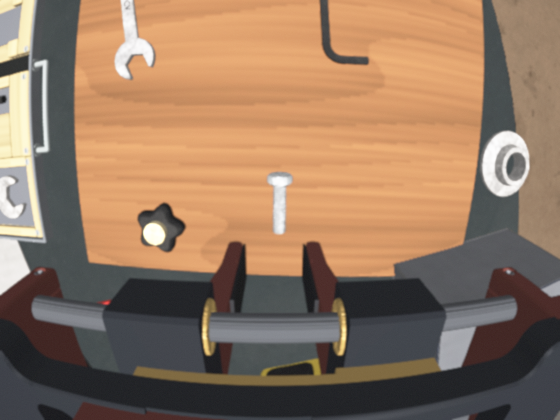

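The wrist view gives the bolt at (630, 269.7), length 55 mm and angle 2.2°, matching the earlier fix. Black-knob and box clearances look fine. I'll descend.

>>> {"name": "arm_command", "arguments": {"plan": [{"wx": 0, "wy": -0.004, "wz": 0, "tx": 0.35, "ty": 1.5, "tz": 0.25, "gripper": -0.3}, {"wx": 0, "wy": 0, "wz": 0, "tx": 0, "ty": 2.5, "tz": 0, "gripper": -0.3}, {"wx": 0, "wy": 0, "wz": 0, "tx": 0, "ty": 2.5, "tz": 0, "gripper": -0.3}, {"wx": 0, "wy": 0, "wz": 0, "tx": 0, "ty": 2.0, "tz": 0, "gripper": -0.3}, {"wx": 0, "wy": 0, "wz": 0, "tx": 0, "ty": 1.2, "tz": 0, "gripper": -0.3}, {"wx": 0, "wy": 0, "wz": 0, "tx": 0, "ty": 0.7, "tz": 0, "gripper": -0.3}, {"wx": 0, "wy": 0, "wz": 0, "tx": 0, "ty": 0.5, "tz": 0, "gripper": -0.3}, {"wx": 0, "wy": 0, "wz": 0, "tx": 0, "ty": 0.2, "tz": 0, "gripper": -0.3}, {"wx": 0, "wy": 0, "wz": 0, "tx": 0, "ty": 0, "tz": 0, "gripper": -0.3}, {"wx": 0, "wy": 0, "wz": 0, "tx": 0, "ty": 0, "tz": 0, "gripper": -0.3}]}}

```text
time: 30.87
tcp_pos: [0.6312, 0.2703, -0.0183]
ee_rot: [0.49, 0.511, -0.509, -0.49]
force: [1.0, 0.0, -0.3]
opening: 0.354
```

```bash
python3 go.py .6303 .2697 -.0255 92.2
```

```text
t=30.87 p=[ 0.6312  0.2703 -0.0183] yaw=92.30 tilt=0.12 j6=-1.26 open=0.354 F=[ 1.   0.  -0.3]
WY total 0.002; after turn: TX -0.06 TY 0.72 TZ 0.09 cm
```

>>> {"name": "arm_command", "arguments": {"plan": [{"wx": 0, "wy": 0, "wz": 0, "tx": -0.05, "ty": 0.3, "tz": 0.05, "gripper": -0.3}, {"wx": 0, "wy": 0, "wz": 0, "tx": 0, "ty": 0.2, "tz": 0, "gripper": -0.3}, {"wx": 0, "wy": 0, "wz": 0, "tx": 0, "ty": 0.15, "tz": 0, "gripper": -0.3}, {"wx": 0, "wy": 0, "wz": 0, "tx": 0, "ty": 0, "tz": 0, "gripper": -0.3}, {"wx": 0, "wy": 0, "wz": 0, "tx": 0, "ty": 0, "tz": 0, "gripper": -1}, {"wx": 0, "wy": 0, "wz": 0, "tx": 0, "ty": 0, "tz": 0, "gripper": -1}, {"wx": 0, "wy": 0, "wz": 0, "tx": 0, "ty": 0, "tz": 0, "gripper": -1}, {"wx": 0, "wy": 0, "wz": 0, "tx": 0, "ty": 0, "tz": 0, "gripper": -1}, {"wx": 0, "wy": 0, "wz": 0, "tx": 0, "ty": 0, "tz": 0, "gripper": -1}, {"wx": 0, "wy": 0, "wz": 0, "tx": 0, "ty": 0, "tz": 0, "gripper": -1}]}}

```text
time: 31.7
tcp_pos: [0.6301, 0.2696, -0.0261]
ee_rot: [0.49, 0.51, -0.51, -0.49]
force: [0.4, 0.1, 0.2]
opening: 0.127
```

>>> {"name": "arm_command", "arguments": {"plan": [{"wx": 0, "wy": 0, "wz": 0, "tx": 0, "ty": -0.3, "tz": 0, "gripper": -1}, {"wx": 0, "wy": 0, "wz": 0, "tx": 0, "ty": -1, "tz": 0, "gripper": -1}, {"wx": 0, "wy": 0, "wz": 0, "tx": 0, "ty": -2, "tz": 0, "gripper": -1}, {"wx": 0, "wy": 0, "wz": 0, "tx": 0, "ty": -2.5, "tz": 0, "gripper": -1}, {"wx": 0, "wy": 0, "wz": 0, "tx": 0, "ty": -2.5, "tz": 0, "gripper": -1}, {"wx": 0, "wy": 0, "wz": 0, "tx": 0, "ty": -1.5, "tz": 0, "gripper": -1}, {"wx": 0, "wy": 0, "wz": 0, "tx": 0, "ty": -0.7, "tz": 0, "gripper": -1}, {"wx": 0, "wy": 0, "wz": 0, "tx": 0, "ty": 0, "tz": 0, "gripper": -1}, {"wx": 0, "wy": 0, "wz": 0, "tx": 0, "ty": 0, "tz": 0, "gripper": -1}, {"wx": 0, "wy": 0, "wz": 0, "tx": 0, "ty": 0, "tz": 0, "gripper": -1}]}}

```text
time: 32.53
tcp_pos: [0.6292, 0.2692, 0.0768]
ee_rot: [-0.489, -0.509, 0.511, 0.49]
force: [0.6, -0.1, -0.5]
opening: 0.126
```

```bash
python3 go.py .4372 -.0484 .08 1;python3 - <<'E'
from wr import *
s,c=wpic("w13.png")
E
```

```text
t=32.53 p=[0.6292 0.2692 0.0768] yaw=92.31 tilt=0.16 j6=-1.26 open=0.126 F=[ 0.6 -0.1 -0.5]
WY total 1.594; after turn: TX -19.75 TY -0.32 TZ -31.42 cm
```

View pics/w13.png

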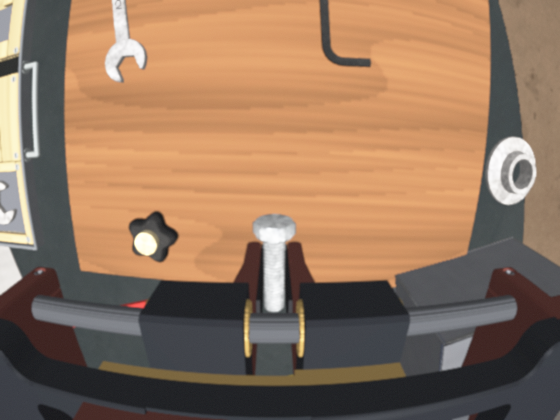

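>>> {"name": "arm_command", "arguments": {"plan": [{"wx": 0, "wy": 0.06, "wz": 0, "tx": 0, "ty": -0.2, "tz": 0, "gripper": -1}, {"wx": 0, "wy": 0.12, "wz": 0, "tx": 0, "ty": 0, "tz": 0, "gripper": -1}, {"wx": 0, "wy": 0.12, "wz": 0, "tx": 0, "ty": 0, "tz": 0, "gripper": -1}, {"wx": 0, "wy": 0.12, "wz": 0, "tx": 0, "ty": 0, "tz": 0, "gripper": -1}, {"wx": 0, "wy": 0.12, "wz": 0, "tx": 0, "ty": 0, "tz": 0, "gripper": -1}, {"wx": 0, "wy": 0.12, "wz": 0, "tx": 0, "ty": 0, "tz": 0, "gripper": -1}, {"wx": 0, "wy": 0.12, "wz": 0, "tx": 0, "ty": 0, "tz": 0, "gripper": -1}, {"wx": 0, "wy": 0.12, "wz": 0, "tx": 0, "ty": 0, "tz": 0, "gripper": -1}, {"wx": 0, "wy": 0.12, "wz": 0, "tx": 0, "ty": 0, "tz": 0, "gripper": -1}, {"wx": 0, "wy": 0.12, "wz": 0, "tx": 0, "ty": 0, "tz": 0, "gripper": -1}]}}

```text
time: 33.42
tcp_pos: [0.6292, 0.2692, 0.0787]
ee_rot: [0.688, 0.162, -0.164, -0.688]
force: [-0.0, -0.5, -1.0]
opening: 0.125
```

>>> {"name": "arm_command", "arguments": {"plan": [{"wx": 0, "wy": 0.12, "wz": 0, "tx": 0, "ty": 0, "tz": 0, "gripper": -1}, {"wx": 0, "wy": 0.12, "wz": 0, "tx": 0, "ty": 0, "tz": 0, "gripper": -1}, {"wx": 0, "wy": 0.12, "wz": 0, "tx": 0, "ty": 0, "tz": 0, "gripper": -1}, {"wx": 0, "wy": 0.094, "wz": 0, "tx": 0, "ty": 0, "tz": 0, "gripper": -1}, {"wx": 0, "wy": 0, "wz": 0, "tx": -1.2, "ty": 0, "tz": -1.9, "gripper": -1}, {"wx": 0, "wy": 0, "wz": 0, "tx": -2.0, "ty": 0, "tz": -3.2, "gripper": -1}, {"wx": 0, "wy": 0, "wz": 0, "tx": -2.0, "ty": 0, "tz": -3.2, "gripper": -1}, {"wx": 0, "wy": 0, "wz": 0, "tx": -2.0, "ty": 0, "tz": -3.2, "gripper": -1}, {"wx": 0, "wy": 0, "wz": 0, "tx": -2.0, "ty": 0, "tz": -3.2, "gripper": -1}, {"wx": 0, "wy": 0, "wz": 0, "tx": -2.0, "ty": 0, "tz": -3.2, "gripper": -1}]}}

```text
time: 34.25
tcp_pos: [0.5191, 0.0873, 0.079]
ee_rot: [0.707, 0.005, -0.007, -0.707]
force: [0.0, 0.0, -0.2]
opening: 0.121
```

```bash
python3 go.py .4372 -.0484 .08 1
```

```text
t=34.25 p=[0.5191 0.0873 0.079 ] yaw=1.00 tilt=0.15 j6=0.08 open=0.121 F=[ 0.   0.  -0.2]
WY total -0.000; after turn: TX -8.42 TY -0.10 TZ -13.42 cm
```

>>> {"name": "arm_command", "arguments": {"plan": [{"wx": 0, "wy": 0, "wz": 0, "tx": -2.0, "ty": 0, "tz": -3.2, "gripper": -1}, {"wx": 0, "wy": 0, "wz": 0, "tx": -2.0, "ty": 0, "tz": -3.2, "gripper": -1}, {"wx": 0, "wy": 0, "wz": 0, "tx": -2.0, "ty": 0, "tz": -3.0, "gripper": -1}, {"wx": 0, "wy": 0, "wz": 0, "tx": -1.5, "ty": 0, "tz": -2.2, "gripper": -1}, {"wx": 0, "wy": 0, "wz": 0, "tx": -0.7, "ty": 0, "tz": -1.3, "gripper": -1}, {"wx": 0, "wy": 0, "wz": 0, "tx": -0.2, "ty": 0.5, "tz": -0.5, "gripper": -1}, {"wx": 0, "wy": 0, "wz": 0, "tx": 0, "ty": 1.0, "tz": 0, "gripper": -1}, {"wx": 0, "wy": 0, "wz": 0, "tx": 0, "ty": 1.5, "tz": 0, "gripper": -1}, {"wx": 0, "wy": 0, "wz": 0, "tx": 0, "ty": 1.0, "tz": 0, "gripper": -1}, {"wx": 0, "wy": 0, "wz": 0, "tx": 0, "ty": 0.5, "tz": 0, "gripper": -1}]}}

```text
time: 35.08
tcp_pos: [0.4382, -0.0457, 0.0326]
ee_rot: [-0.707, -0.005, 0.008, 0.707]
force: [-0.9, -0.7, -0.9]
opening: 0.122
```

```bash
python3 go.py .4372 -.0484 -.0235 1;python3 - <<'E'
from wr import *
s,c=wpic("w14.png")
sc=cams.read_camera("scene"); cv2.imwrite("pics/s14.png",cv2.resize(sc["pixels"][130:250,270:430][:,:,::-1],None,fx=4.5,fy=4.5,interpolation=cv2.INTER_CUBIC))
E
```

```text
t=35.08 p=[ 0.4382 -0.0457  0.0326] yaw=1.04 tilt=0.25 j6=-0.20 open=0.122 F=[-0.9 -0.7 -0.9]
WY total 0.001; after turn: TX -0.11 TY 5.61 TZ -0.27 cm
```

View pics/w14.png

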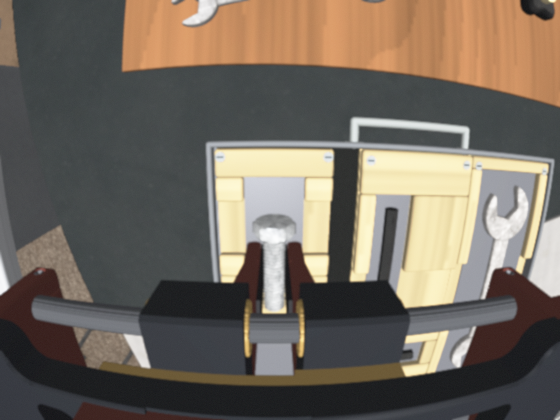

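View pics/s14.png

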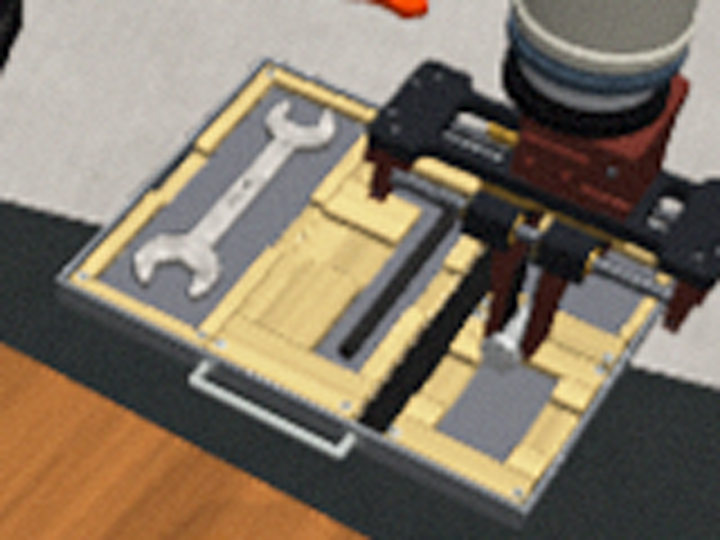

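>>> {"name": "arm_command", "arguments": {"plan": [{"wx": 0, "wy": 0, "wz": 0, "tx": -0.05, "ty": 0.7, "tz": -0.2, "gripper": -1}, {"wx": 0, "wy": 0, "wz": 0, "tx": 0, "ty": 1.2, "tz": 0, "gripper": -1}, {"wx": 0, "wy": 0, "wz": 0, "tx": 0, "ty": 1.0, "tz": 0, "gripper": -1}, {"wx": 0, "wy": 0, "wz": 0, "tx": 0, "ty": 0.8, "tz": 0, "gripper": -1}, {"wx": 0, "wy": 0, "wz": 0, "tx": 0, "ty": 0.6, "tz": 0, "gripper": -1}, {"wx": 0, "wy": 0, "wz": 0, "tx": 0, "ty": 0.4, "tz": 0, "gripper": -1}, {"wx": 0, "wy": 0, "wz": 0, "tx": 0, "ty": 0.2, "tz": 0, "gripper": -1}, {"wx": 0, "wy": 0, "wz": 0, "tx": 0, "ty": 0.1, "tz": 0, "gripper": -1}, {"wx": 0, "wy": 0, "wz": 0, "tx": 0, "ty": 0, "tz": 0, "gripper": -1}, {"wx": 0, "wy": 0, "wz": 0, "tx": 0, "ty": 0, "tz": 0, "gripper": -1}]}}

```text
time: 36.02
tcp_pos: [0.4392, -0.0489, -0.0138]
ee_rot: [0.707, 0.006, -0.006, -0.707]
force: [0.2, 0.3, -1.2]
opening: 0.121
```

```bash
python3 go.py .4372 -.0484 -.0237 1
```

```text
t=36.02 p=[ 0.4392 -0.0489 -0.0138] yaw=0.97 tilt=0.04 j6=-0.20 open=0.121 F=[ 0.2  0.3 -1.2]
WY total -0.000; after turn: TX -0.20 TY 0.99 TZ 0.05 cm
```

>>> {"name": "arm_command", "arguments": {"plan": [{"wx": 0, "wy": 0, "wz": 0, "tx": -0.15, "ty": 0.4, "tz": 0, "gripper": -1}, {"wx": 0, "wy": 0, "wz": 0, "tx": 0, "ty": 0.3, "tz": 0, "gripper": -1}, {"wx": 0, "wy": 0, "wz": 0, "tx": 0, "ty": 0.15, "tz": 0, "gripper": -1}, {"wx": 0, "wy": 0, "wz": 0, "tx": 0, "ty": 0.1, "tz": 0, "gripper": -1}, {"wx": 0, "wy": 0, "wz": 0, "tx": 0, "ty": 0, "tz": 0, "gripper": -1}, {"wx": 0, "wy": 0, "wz": 0, "tx": 0, "ty": 0, "tz": 0, "gripper": -1}, {"wx": 0, "wy": 0, "wz": 0, "tx": 0, "ty": 0, "tz": 0, "gripper": -0.5}, {"wx": 0, "wy": 0, "wz": 0, "tx": 0, "ty": 0, "tz": 0, "gripper": -0.5}, {"wx": 0, "wy": 0, "wz": 0, "tx": 0, "ty": 0, "tz": 0, "gripper": -0.5}, {"wx": 0, "wy": 0, "wz": 0, "tx": 0, "ty": 0, "tz": 0, "gripper": -0.5}]}}

```text
time: 36.85
tcp_pos: [0.4375, -0.0489, -0.0236]
ee_rot: [0.707, 0.006, -0.006, -0.707]
force: [-0.2, 0.3, 0.3]
opening: 0.252
```

>>> {"name": "arm_command", "arguments": {"plan": [{"wx": 0, "wy": 0, "wz": 0, "tx": 0, "ty": -0.5, "tz": 0, "gripper": -0.5}, {"wx": 0, "wy": 0, "wz": 0, "tx": 0, "ty": -1, "tz": 0, "gripper": -0.5}, {"wx": 0, "wy": 0, "wz": 0, "tx": 0, "ty": -2, "tz": 0, "gripper": -0.5}, {"wx": 0, "wy": 0, "wz": 0, "tx": 0, "ty": -3, "tz": 0, "gripper": 0}, {"wx": 0, "wy": 0, "wz": 0, "tx": 0, "ty": -3, "tz": 0, "gripper": 0.5}, {"wx": 0, "wy": 0, "wz": 0, "tx": 0, "ty": -2, "tz": 0, "gripper": 0.5}, {"wx": 0, "wy": 0, "wz": 0, "tx": 0, "ty": -1.5, "tz": 0, "gripper": 0.5}, {"wx": 0, "wy": 0, "wz": 0, "tx": 0, "ty": -0.5, "tz": 0, "gripper": 0.5}, {"wx": 0, "wy": 0, "wz": 0, "tx": 0, "ty": 0, "tz": 0, "gripper": 0.5}, {"wx": 0, "wy": 0, "wz": 0, "tx": 0, "ty": 0, "tz": 0, "gripper": 0.5}]}}

```text
time: 37.68
tcp_pos: [0.4373, -0.0488, 0.111]
ee_rot: [-0.707, -0.006, 0.006, 0.707]
force: [-0.1, 0.8, 0.0]
opening: 0.729
```

```bash
python3 - <<'E'
from wr import *
s,c=wpic("w15.png")
sc=cams.read_camera("scene"); cv2.imwrite("pics/s15.png",cv2.resize(sc["pixels"][130:250,270:430][:,:,::-1],None,fx=4.5,fy=4.5,interpolation=cv2.INTER_CUBIC))
# knob: brass boss centre
for n in ("scene","top"):
    k=cams.read_camera(n); h=cv2.cvtColor(k["pixels"],cv2.COLOR_RGB2HSV); q=w2p(k,[[.657,.162,.034]])[0].astype(int)
    P=k["pixels"].astype(int); u,v=q
    bo=(P.min(2)>120); dk=(P.max(2)<85)
    box=np.zeros(bo.shape,bool); box[v-16:v+17,u-16:u+17]=1
    for nm,m,z in (("boss",bo&box,.034),("dark+boss",(bo|dk)&box,.02)):
        m=cv2.morphologyEx(m.astype(np.uint8),cv2.MORPH_OPEN,np.ones((2,2)))
        ys,xs=np.nonzero(m)
        (cx,cy),r=cv2.minEnclosingCircle(np.c_[xs,ys].astype(np.float32))
        print(n,nm,len(xs),xs.mean(),ys.mean(),p2w(k,[[xs.mean(),ys.mean()],[cx,cy]],z).round(4)[:,:2].tolist(),r)
E
```

```text
scene boss 45 256.8888888888889 228.62222222222223 [[0.6533, 0.1646], [0.6542, 0.163]] 4.123205661773682
scene dark+boss 328 252.90853658536585 227.39939024390245 [[0.6703, 0.1583], [0.6746, 0.1561]] 17.80459213256836
top boss 35 264.22857142857146 208.57142857142858 [[0.6526, 0.1574], [0.6525, 0.1575]] 3.2413153648376465
top dark+boss 208 263.21153846153845 205.72115384615384 [[0.6625, 0.161], [0.6718, 0.1713]] 16.324926376342773
```

View pics/s15.png

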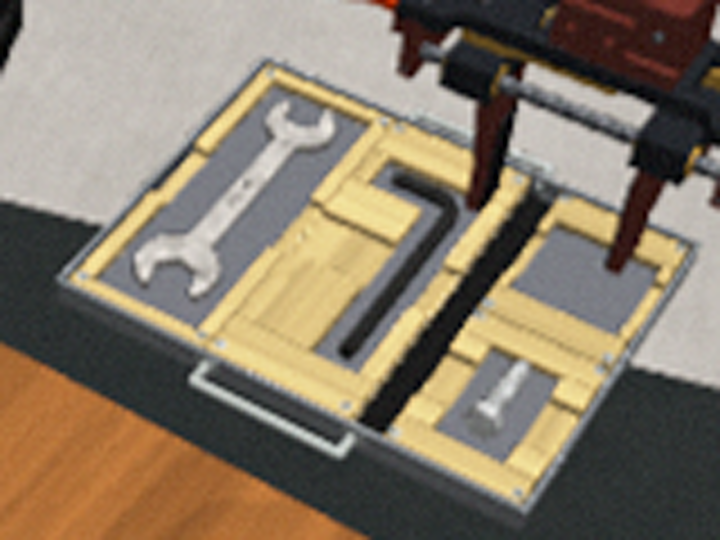

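View pics/w15.png

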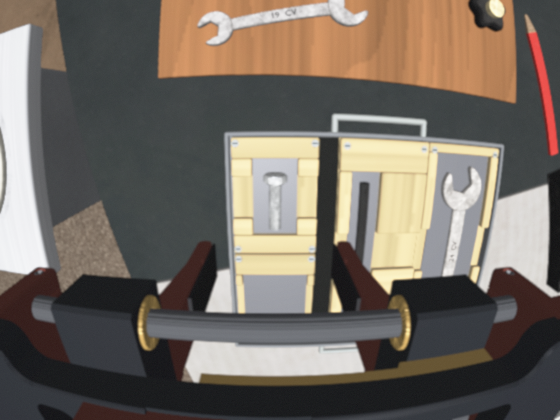

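The bolt is centred in its recess, lying along it. Knob boss fix: (653, 161) from both views. One lobe points to about +y, so jaws along y (yaw ≈ 91°) meet one lobe against two.

```bash
python3 go.py .6535 .1605 .105 91
```

```text
t=37.88 p=[ 0.4367 -0.0487  0.1099] yaw=0.97 tilt=0.14 j6=-0.21 open=0.746 F=[ 0.5  0.2 -0.7]
WY total -1.571; after turn: TX 20.54 TY 0.49 TZ -22.04 cm
```

>>> {"name": "arm_command", "arguments": {"plan": [{"wx": 0, "wy": -0.12, "wz": 0, "tx": 0, "ty": 0, "tz": 0, "gripper": 0.5}, {"wx": 0, "wy": -0.12, "wz": 0, "tx": 0, "ty": 0, "tz": 0, "gripper": 0.5}, {"wx": 0, "wy": -0.12, "wz": 0, "tx": 0, "ty": 0, "tz": 0, "gripper": 0.5}, {"wx": 0, "wy": -0.12, "wz": 0, "tx": 0, "ty": 0, "tz": 0, "gripper": 0.5}, {"wx": 0, "wy": -0.12, "wz": 0, "tx": 0, "ty": 0, "tz": 0, "gripper": 0.5}, {"wx": 0, "wy": -0.12, "wz": 0, "tx": 0, "ty": 0, "tz": 0, "gripper": 0.5}, {"wx": 0, "wy": -0.12, "wz": 0, "tx": 0, "ty": 0, "tz": 0, "gripper": 0.5}, {"wx": 0, "wy": -0.12, "wz": 0, "tx": 0, "ty": 0, "tz": 0, "gripper": 0.5}, {"wx": 0, "wy": -0.12, "wz": 0, "tx": 0, "ty": 0, "tz": 0, "gripper": 0.5}, {"wx": 0, "wy": -0.12, "wz": 0, "tx": 0, "ty": 0, "tz": 0, "gripper": 0.5}]}}

```text
time: 38.72
tcp_pos: [0.4369, -0.0487, 0.1103]
ee_rot: [-0.579, -0.406, 0.406, 0.579]
force: [0.6, -0.8, -0.9]
opening: 0.75
```

>>> {"name": "arm_command", "arguments": {"plan": [{"wx": 0, "wy": -0.12, "wz": 0, "tx": 0, "ty": 0, "tz": 0, "gripper": 0.5}, {"wx": 0, "wy": -0.12, "wz": 0, "tx": 0, "ty": 0, "tz": 0, "gripper": 0.5}, {"wx": 0, "wy": -0.12, "wz": 0, "tx": 0, "ty": 0, "tz": 0, "gripper": 0.5}, {"wx": 0, "wy": -0.011, "wz": 0, "tx": 2.4, "ty": 0, "tz": -2.6, "gripper": 0.5}, {"wx": 0, "wy": 0, "wz": 0, "tx": 2.4, "ty": 0, "tz": -2.6, "gripper": 0.5}, {"wx": 0, "wy": 0, "wz": 0, "tx": 2.4, "ty": 0, "tz": -2.6, "gripper": 0.5}, {"wx": 0, "wy": 0, "wz": 0, "tx": 2.4, "ty": 0, "tz": -2.6, "gripper": 0.5}, {"wx": 0, "wy": 0, "wz": 0, "tx": 2.4, "ty": 0, "tz": -2.6, "gripper": 0.5}, {"wx": 0, "wy": 0, "wz": 0, "tx": 2.4, "ty": 0, "tz": -2.6, "gripper": 0.5}, {"wx": 0, "wy": 0, "wz": 0, "tx": 2.4, "ty": 0, "tz": -2.6, "gripper": 0.5}]}}

```text
time: 39.55
tcp_pos: [0.6173, 0.1234, 0.1099]
ee_rot: [-0.495, -0.504, 0.505, 0.496]
force: [0.1, -0.9, 0.3]
opening: 0.753
```

>>> {"name": "arm_command", "arguments": {"plan": [{"wx": 0, "wy": 0, "wz": 0, "tx": 2.2, "ty": 0, "tz": -2.3, "gripper": 0.5}, {"wx": 0, "wy": 0, "wz": 0, "tx": 1.1, "ty": 0, "tz": -1.1, "gripper": 0.5}, {"wx": 0, "wy": 0, "wz": 0, "tx": 0.4, "ty": 0, "tz": -0.4, "gripper": 0.5}, {"wx": 0, "wy": 0, "wz": 0, "tx": 0, "ty": 0, "tz": 0, "gripper": 0.5}, {"wx": 0, "wy": 0, "wz": 0, "tx": 0, "ty": 0, "tz": 0, "gripper": 0.5}, {"wx": 0, "wy": 0, "wz": 0, "tx": 0, "ty": 0, "tz": 0, "gripper": 0.5}, {"wx": 0, "wy": 0, "wz": 0, "tx": 0, "ty": 0, "tz": 0, "gripper": 0.5}, {"wx": 0, "wy": 0, "wz": 0, "tx": 0, "ty": 0, "tz": 0, "gripper": 0.5}, {"wx": 0, "wy": 0, "wz": 0, "tx": 0, "ty": 0, "tz": 0, "gripper": 0.5}, {"wx": 0, "wy": 0, "wz": 0, "tx": 0, "ty": 0, "tz": 0, "gripper": 0.5}]}}

```text
time: 40.38
tcp_pos: [0.654, 0.1592, 0.1117]
ee_rot: [0.496, 0.504, -0.504, -0.496]
force: [-0.4, -0.2, 0.3]
opening: 0.749
```

```bash
python3 go.py .6535 .1605 .105 91;python3 - <<'E'
from wr import *
s,c=wpic("w16.png"); q=ww2p(s,c,[[.6535,.1605,.034],[.6535,.1605,.016]]); print(q.round(1))
P=c["pixels"].astype(int);u,v=q[0].astype(int)
for nm,m,z in (("boss",(P.min(2)>120),.034),("all",(P.max(2)<85)|(P.min(2)>120),.024)):
    b=np.zeros(m.shape,bool); b[v-38:v+39,u-38:u+39]=1
    n,l,st,ce=cv2.connectedComponentsWithStats((m&b).astype(np.uint8))
    i=1+np.argmax(st[1:,4]); ys,xs=np.nonzero(l==i); (cx,cy),r=cv2.minEnclosingCircle(np.c_[xs,ys].astype(np.float32))
    print(nm,st[i],ce[i],(cx,cy,r),wp2w(s,c,[ce[i],[cx,cy]],z).round(4)[:,:2].tolist())
E
```

```text
t=40.38 p=[0.654  0.1592 0.1117] yaw=90.96 tilt=0.03 j6=-1.40 open=0.749 F=[-0.4 -0.2  0.3]
WY total -0.001; after turn: TX 0.13 TY 0.67 TZ 0.04 cm
[[276.4 205.9]
 [276.3 200.7]]
boss [265 197  25  24 464] [276.95905172 208.43318966] (277.0, 208.5, 12.257750511169434) [[0.6558, 0.161], [0.6558, 0.1611]]
all [ 256  180   46   47 1205] [276.0473029  202.65311203] (276.6453857421875, 203.36647033691406, 24.496658325195312) [[0.6532, 0.1603], [0.6539, 0.1608]]
```

View pics/w16.png

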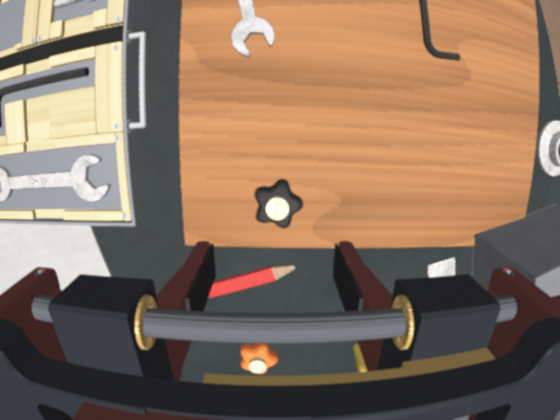

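The black knob is at (277, 203), a single lobe points right and it is on the jaw axis. The orange one at (258, 358) is clear of the fingers. I'll descend.

>>> {"name": "arm_command", "arguments": {"plan": [{"wx": 0, "wy": 0, "wz": 0, "tx": 0.15, "ty": 1.5, "tz": -0.05, "gripper": 0.5}, {"wx": 0, "wy": 0, "wz": 0, "tx": 0, "ty": 2.5, "tz": 0, "gripper": 0.5}, {"wx": 0, "wy": 0, "wz": 0, "tx": 0, "ty": 2.5, "tz": 0, "gripper": 0.5}, {"wx": 0, "wy": 0, "wz": 0, "tx": 0, "ty": 2.5, "tz": 0, "gripper": 0.5}, {"wx": 0, "wy": 0, "wz": 0, "tx": 0, "ty": 1.8, "tz": 0, "gripper": 0.5}, {"wx": 0, "wy": 0, "wz": 0, "tx": 0, "ty": 1.0, "tz": 0, "gripper": 0.5}, {"wx": 0, "wy": 0, "wz": 0, "tx": 0, "ty": 0.8, "tz": 0, "gripper": 0.5}, {"wx": 0, "wy": 0, "wz": 0, "tx": 0, "ty": 0.4, "tz": 0, "gripper": 0.5}, {"wx": 0, "wy": 0, "wz": 0, "tx": 0, "ty": 0.2, "tz": 0, "gripper": 0.5}, {"wx": 0, "wy": 0, "wz": 0, "tx": 0, "ty": 0, "tz": 0, "gripper": 0.5}]}}

```text
time: 41.27
tcp_pos: [0.6551, 0.1612, -0.0199]
ee_rot: [0.496, 0.505, -0.504, -0.495]
force: [-0.5, 0.2, -0.7]
opening: 0.75
```

```bash
python3 go.py .6543 .1608 -.020 91
```

```text
t=41.27 p=[ 0.6551  0.1612 -0.0199] yaw=90.98 tilt=0.08 j6=-1.40 open=0.750 F=[-0.5  0.2 -0.7]
WY total -0.000; after turn: TX -0.04 TY 0.01 TZ 0.08 cm
```

>>> {"name": "arm_command", "arguments": {"plan": [{"wx": 0, "wy": 0, "wz": 0, "tx": -0.02, "ty": 0, "tz": 0.05, "gripper": 0.2}, {"wx": 0, "wy": 0, "wz": 0, "tx": 0, "ty": 0, "tz": 0, "gripper": 0.1}, {"wx": 0, "wy": 0, "wz": 0, "tx": 0, "ty": 0, "tz": 0, "gripper": -1}, {"wx": 0, "wy": 0, "wz": 0, "tx": 0, "ty": 0, "tz": 0, "gripper": -1}, {"wx": 0, "wy": 0, "wz": 0, "tx": 0, "ty": 0, "tz": 0, "gripper": -1}, {"wx": 0, "wy": 0, "wz": 0, "tx": 0, "ty": 0, "tz": 0, "gripper": -1}, {"wx": 0, "wy": 0, "wz": 0, "tx": 0, "ty": 0, "tz": 0, "gripper": -1}, {"wx": 0, "wy": 0, "wz": 0, "tx": 0, "ty": 0, "tz": 0, "gripper": -1}, {"wx": 0, "wy": 0, "wz": 0, "tx": 0, "ty": 0, "tz": 0, "gripper": -1}, {"wx": 0, "wy": 0, "wz": 0, "tx": 0, "ty": 0, "tz": 0, "gripper": -1}], "squeeze": 25}}

```text
time: 42.1
tcp_pos: [0.6544, 0.1611, -0.02]
ee_rot: [0.496, 0.505, -0.504, -0.495]
force: [-1.4, 0.4, 6.2]
opening: 0.487
```

>>> {"name": "arm_command", "arguments": {"plan": [{"wx": 0, "wy": 0, "wz": 0, "tx": 0, "ty": -0.3, "tz": 0, "gripper": -1}, {"wx": 0, "wy": 0, "wz": 0, "tx": 0, "ty": -1, "tz": 0, "gripper": -1}, {"wx": 0, "wy": 0, "wz": 0, "tx": 0, "ty": -2, "tz": 0, "gripper": -1}, {"wx": 0, "wy": 0, "wz": 0, "tx": 0, "ty": -2.5, "tz": 0, "gripper": -1}, {"wx": 0, "wy": 0, "wz": 0, "tx": 0, "ty": -2.5, "tz": 0, "gripper": -1}, {"wx": 0, "wy": 0, "wz": 0, "tx": 0, "ty": -1.5, "tz": 0, "gripper": -1}, {"wx": 0, "wy": 0, "wz": 0, "tx": 0, "ty": -0.7, "tz": 0, "gripper": -1}, {"wx": 0, "wy": 0, "wz": 0, "tx": 0, "ty": 0, "tz": 0, "gripper": -1}, {"wx": 0, "wy": 0, "wz": 0, "tx": 0, "ty": 0, "tz": 0, "gripper": -1}, {"wx": 0, "wy": 0, "wz": 0, "tx": 0, "ty": 0, "tz": 0, "gripper": -1}]}}

```text
time: 42.93
tcp_pos: [0.6531, 0.1608, 0.0821]
ee_rot: [-0.495, -0.503, 0.505, 0.496]
force: [-0.8, -0.2, -0.5]
opening: 0.487
```

```bash
python3 go.py .439 -.1614 .085 1;python3 - <<'E'
from wr import *
s,c=wpic("w17.png")
E
```

```text
t=42.93 p=[0.6531 0.1608 0.0821] yaw=90.99 tilt=0.18 j6=-1.40 open=0.487 F=[-0.8 -0.2 -0.5]
WY total 1.571; after turn: TX -21.97 TY -0.29 TZ -31.84 cm
```

View pics/w17.png

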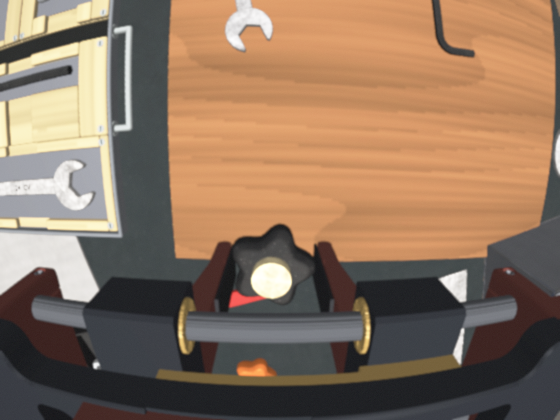

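>>> {"name": "arm_command", "arguments": {"plan": [{"wx": 0, "wy": 0.06, "wz": 0, "tx": 0, "ty": -0.2, "tz": 0, "gripper": -1}, {"wx": 0, "wy": 0.12, "wz": 0, "tx": 0, "ty": 0, "tz": 0, "gripper": -1}, {"wx": 0, "wy": 0.12, "wz": 0, "tx": 0, "ty": 0, "tz": 0, "gripper": -1}, {"wx": 0, "wy": 0.12, "wz": 0, "tx": 0, "ty": 0, "tz": 0, "gripper": -1}, {"wx": 0, "wy": 0.12, "wz": 0, "tx": 0, "ty": 0, "tz": 0, "gripper": -1}, {"wx": 0, "wy": 0.12, "wz": 0, "tx": 0, "ty": 0, "tz": 0, "gripper": -1}, {"wx": 0, "wy": 0.12, "wz": 0, "tx": 0, "ty": 0, "tz": 0, "gripper": -1}, {"wx": 0, "wy": 0.12, "wz": 0, "tx": 0, "ty": 0, "tz": 0, "gripper": -1}, {"wx": 0, "wy": 0.12, "wz": 0, "tx": 0, "ty": 0, "tz": 0, "gripper": -1}, {"wx": 0, "wy": 0.12, "wz": 0, "tx": 0, "ty": 0, "tz": 0, "gripper": -1}]}}

```text
time: 43.82
tcp_pos: [0.6533, 0.1608, 0.0843]
ee_rot: [-0.69, -0.154, 0.156, 0.69]
force: [-0.1, 0.2, -0.8]
opening: 0.486
```

>>> {"name": "arm_command", "arguments": {"plan": [{"wx": 0, "wy": 0.12, "wz": 0, "tx": 0, "ty": 0, "tz": 0, "gripper": -1}, {"wx": 0, "wy": 0.12, "wz": 0, "tx": 0, "ty": 0, "tz": 0, "gripper": -1}, {"wx": 0, "wy": 0.12, "wz": 0, "tx": 0, "ty": 0, "tz": 0, "gripper": -1}, {"wx": 0, "wy": 0.071, "wz": 0, "tx": 0, "ty": 0, "tz": 0, "gripper": -1}, {"wx": 0, "wy": 0, "wz": 0, "tx": -1.2, "ty": 0, "tz": -1.8, "gripper": -1}, {"wx": 0, "wy": 0, "wz": 0, "tx": -2.1, "ty": 0, "tz": -3.0, "gripper": -1}, {"wx": 0, "wy": 0, "wz": 0, "tx": -2.1, "ty": 0, "tz": -3.0, "gripper": -1}, {"wx": 0, "wy": 0, "wz": 0, "tx": -2.1, "ty": 0, "tz": -3.0, "gripper": -1}, {"wx": 0, "wy": 0, "wz": 0, "tx": -2.1, "ty": 0, "tz": -3.0, "gripper": -1}, {"wx": 0, "wy": 0, "wz": 0, "tx": -2.1, "ty": 0, "tz": -3.0, "gripper": -1}]}}

```text
time: 44.65
tcp_pos: [0.538, -0.0101, 0.0845]
ee_rot: [-0.707, -0.005, 0.007, 0.707]
force: [0.7, 0.7, -0.9]
opening: 0.486
```

```bash
python3 go.py .439 -.1614 .085 1
```

```text
t=44.65 p=[ 0.538  -0.0101  0.0845] yaw=0.99 tilt=0.15 j6=-0.10 open=0.486 F=[ 0.7  0.7 -0.9]
WY total -0.000; after turn: TX -10.16 TY -0.05 TZ -14.95 cm
```

>>> {"name": "arm_command", "arguments": {"plan": [{"wx": 0, "wy": 0, "wz": 0, "tx": -2.1, "ty": 0, "tz": -3.0, "gripper": -1}, {"wx": 0, "wy": 0, "wz": 0, "tx": -2.1, "ty": 0, "tz": -3.0, "gripper": -1}, {"wx": 0, "wy": 0, "wz": 0, "tx": -2.1, "ty": 0, "tz": -3.0, "gripper": -1}, {"wx": 0, "wy": 0, "wz": 0, "tx": -1.9, "ty": 0, "tz": -2.9, "gripper": -1}, {"wx": 0, "wy": 0, "wz": 0, "tx": -1.3, "ty": 0, "tz": -1.9, "gripper": -1}, {"wx": 0, "wy": 0, "wz": 0, "tx": -0.6, "ty": 0.5, "tz": -0.9, "gripper": -1}, {"wx": 0, "wy": 0, "wz": 0, "tx": -0.1, "ty": 1.0, "tz": -0.3, "gripper": -1}, {"wx": 0, "wy": 0, "wz": 0, "tx": 0, "ty": 1.5, "tz": 0, "gripper": -1}, {"wx": 0, "wy": 0, "wz": 0, "tx": 0, "ty": 1.0, "tz": 0, "gripper": -1}, {"wx": 0, "wy": 0, "wz": 0, "tx": 0, "ty": 0.5, "tz": 0, "gripper": -1}]}}

```text
time: 45.48
tcp_pos: [0.4396, -0.1593, 0.0381]
ee_rot: [-0.706, -0.005, 0.008, 0.708]
force: [0.5, -0.6, -1.0]
opening: 0.485
```

```bash
python3 go.py .439 -.1614 -.0175 1;python3 - <<'E'
from wr import *
s,c=wpic("w18.png")
sc=cams.read_camera("scene"); cv2.imwrite("pics/s18.png",cv2.resize(sc["pixels"][130:250,290:450][:,:,::-1],None,fx=4.5,fy=4.5,interpolation=cv2.INTER_CUBIC))
E
```

```text
t=45.48 p=[ 0.4396 -0.1593  0.0381] yaw=1.03 tilt=0.25 j6=-0.44 open=0.485 F=[ 0.5 -0.6 -1. ]
WY total 0.001; after turn: TX -0.07 TY 5.56 TZ -0.21 cm
```

View pics/w18.png

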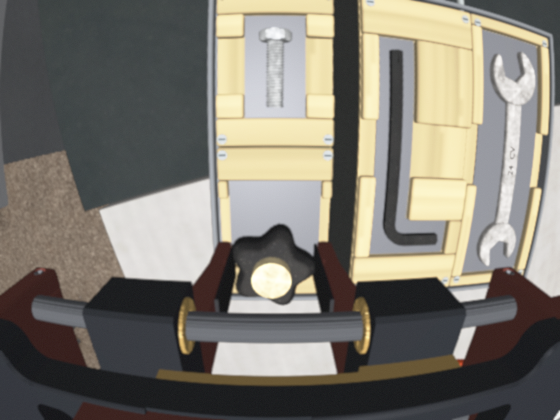

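View pics/s18.png

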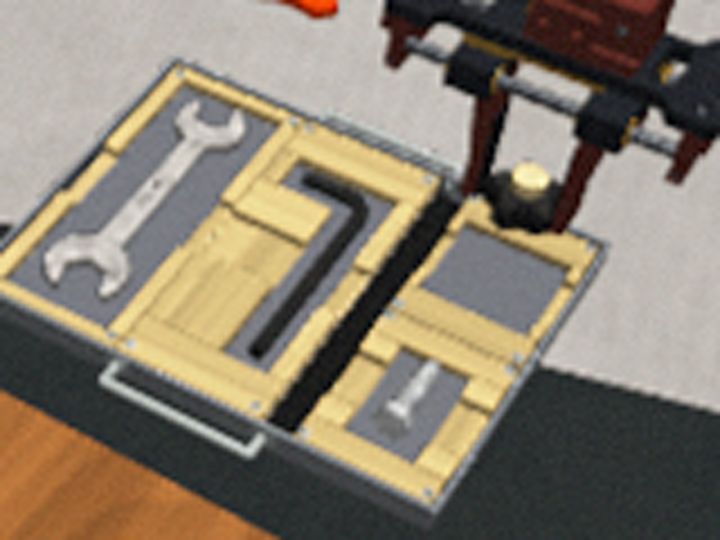

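Bolt, key and spanner are in place, and the knob is level above its recess. I'll lower it.

>>> {"name": "arm_command", "arguments": {"plan": [{"wx": 0, "wy": 0, "wz": 0, "tx": -0.05, "ty": 0.7, "tz": -0.15, "gripper": -1}, {"wx": 0, "wy": 0, "wz": 0, "tx": 0, "ty": 1.1, "tz": 0, "gripper": -1}, {"wx": 0, "wy": 0, "wz": 0, "tx": 0, "ty": 0.9, "tz": 0, "gripper": -1}, {"wx": 0, "wy": 0, "wz": 0, "tx": 0, "ty": 0.7, "tz": 0, "gripper": -1}, {"wx": 0, "wy": 0, "wz": 0, "tx": 0, "ty": 0.5, "tz": 0, "gripper": -1}, {"wx": 0, "wy": 0, "wz": 0, "tx": 0, "ty": 0.3, "tz": 0, "gripper": -1}, {"wx": 0, "wy": 0, "wz": 0, "tx": 0, "ty": 0.2, "tz": 0, "gripper": -1}, {"wx": 0, "wy": 0, "wz": 0, "tx": 0, "ty": 0.1, "tz": 0, "gripper": -1}, {"wx": 0, "wy": 0, "wz": 0, "tx": 0, "ty": 0, "tz": 0, "gripper": -1}, {"wx": 0, "wy": 0, "wz": 0, "tx": 0, "ty": 0, "tz": 0, "gripper": -1}]}}

```text
time: 46.42
tcp_pos: [0.4403, -0.1624, -0.0034]
ee_rot: [0.707, 0.006, -0.006, -0.707]
force: [-0.2, -0.6, -1.0]
opening: 0.486
```

```bash
python3 go.py .439 -.1614 -.0175 1
```

```text
t=46.42 p=[ 0.4403 -0.1624 -0.0034] yaw=0.97 tilt=0.04 j6=-0.44 open=0.486 F=[-0.2 -0.6 -1. ]
WY total -0.000; after turn: TX -0.12 TY 1.41 TZ 0.10 cm
```

>>> {"name": "arm_command", "arguments": {"plan": [{"wx": 0, "wy": 0, "wz": 0, "tx": -0.1, "ty": 0.5, "tz": 0.1, "gripper": -1}, {"wx": 0, "wy": 0, "wz": 0, "tx": 0, "ty": 0.4, "tz": 0, "gripper": -1}, {"wx": 0, "wy": 0, "wz": 0, "tx": 0, "ty": 0.3, "tz": 0, "gripper": -1}, {"wx": 0, "wy": 0, "wz": 0, "tx": 0, "ty": 0.15, "tz": 0, "gripper": -1}, {"wx": 0, "wy": 0, "wz": 0, "tx": 0, "ty": 0.05, "tz": 0, "gripper": -1}, {"wx": 0, "wy": 0, "wz": 0, "tx": 0, "ty": 0, "tz": 0, "gripper": -1}, {"wx": 0, "wy": 0, "wz": 0, "tx": 0, "ty": 0, "tz": 0, "gripper": -1}, {"wx": 0, "wy": 0, "wz": 0, "tx": 0, "ty": 0, "tz": 0, "gripper": -1}, {"wx": 0, "wy": 0, "wz": 0, "tx": 0, "ty": 0, "tz": 0, "gripper": -1}, {"wx": 0, "wy": 0, "wz": 0, "tx": 0, "ty": 0, "tz": 0, "gripper": -1}]}}

```text
time: 47.25
tcp_pos: [0.4391, -0.1613, -0.0177]
ee_rot: [0.707, 0.006, -0.006, -0.707]
force: [0.5, -0.5, -0.4]
opening: 0.487
```

>>> {"name": "arm_command", "arguments": {"plan": [{"wx": 0, "wy": 0, "wz": 0, "tx": 0, "ty": 0, "tz": 0, "gripper": 0.2}, {"wx": 0, "wy": 0, "wz": 0, "tx": 0, "ty": 0, "tz": 0, "gripper": 0.2}, {"wx": 0, "wy": 0, "wz": 0, "tx": 0, "ty": 0, "tz": 0, "gripper": 0.2}, {"wx": 0, "wy": 0, "wz": 0, "tx": 0, "ty": 0, "tz": 0, "gripper": 0.2}, {"wx": 0, "wy": 0, "wz": 0, "tx": 0, "ty": -0.5, "tz": 0, "gripper": 0.2}, {"wx": 0, "wy": 0, "wz": 0, "tx": 0, "ty": -1, "tz": 0, "gripper": 0.2}, {"wx": 0, "wy": 0, "wz": 0, "tx": 0, "ty": -2, "tz": 0, "gripper": 0.2}, {"wx": 0, "wy": 0, "wz": 0, "tx": 0, "ty": -3, "tz": 0, "gripper": 0.2}, {"wx": 0, "wy": 0, "wz": 0, "tx": 0, "ty": -3, "tz": 0, "gripper": 0.2}, {"wx": 0, "wy": 0, "wz": 0, "tx": 0, "ty": -3, "tz": 0, "gripper": 0.2}]}}

```text
time: 48.08
tcp_pos: [0.4389, -0.1612, 0.1096]
ee_rot: [0.707, 0.006, -0.006, -0.707]
force: [0.6, 0.2, 0.9]
opening: 0.597
```

>>> {"name": "arm_command", "arguments": {"plan": [{"wx": 0, "wy": 0, "wz": 0, "tx": 0, "ty": -2, "tz": -2, "gripper": 0.2}, {"wx": 0, "wy": 0, "wz": 0, "tx": 0, "ty": -1, "tz": -3, "gripper": 0.2}, {"wx": 0, "wy": 0, "wz": 0, "tx": 0, "ty": 0, "tz": -3, "gripper": 0.2}, {"wx": 0, "wy": 0, "wz": 0, "tx": 0, "ty": 0, "tz": -3, "gripper": 0.2}, {"wx": 0, "wy": 0, "wz": 0, "tx": 0, "ty": 0, "tz": -3, "gripper": 0.2}, {"wx": 0, "wy": 0, "wz": 0, "tx": 0, "ty": 0, "tz": -3, "gripper": 0.2}, {"wx": 0, "wy": 0, "wz": 0, "tx": 0, "ty": 0, "tz": -3, "gripper": 0.2}, {"wx": 0, "wy": 0, "wz": 0, "tx": 0, "ty": 0, "tz": -2, "gripper": 0.2}, {"wx": 0, "wy": 0, "wz": 0, "tx": 0, "ty": 0, "tz": 0, "gripper": 0.2}, {"wx": 0, "wy": 0, "wz": 0, "tx": 0, "ty": 0, "tz": 0, "gripper": 0.2}]}}

```text
time: 48.92
tcp_pos: [0.4425, -0.3818, 0.1376]
ee_rot: [-0.707, -0.005, 0.005, 0.707]
force: [0.5, -0.1, 0.0]
opening: 0.6
```

```bash
python3 - <<'E'
from meas import *
sc=cams.read_camera("scene"); cv2.imwrite("pics/s19.png",cv2.resize(sc["pixels"][130:250,270:430][:,:,::-1],None,fx=4.5,fy=4.5,interpolation=cv2.INTER_CUBIC))
t=cams.read_camera("top"); a=t["pixels"]; cv2.imwrite("pics/t19.png",cv2.resize(a[185:340,150:415,::-1],None,fx=3,fy=3,interpolation=cv2.INTER_CUBIC))
for o in panel_things(t): print(*o[:5])
print(monitor.read_state()["time"])
E
```

```text
179 [170.5 198.6] (686.6, 417.9) (28.7, 65.3) 1.3
332 [278.2 285.1] (443.6, 121.9) (153.5, 36.7) 13.2
121 [212.1 281.4] (453.6, 303.9) (115.1, 31.5) 20.8
49.0167
```

View pics/s19.png

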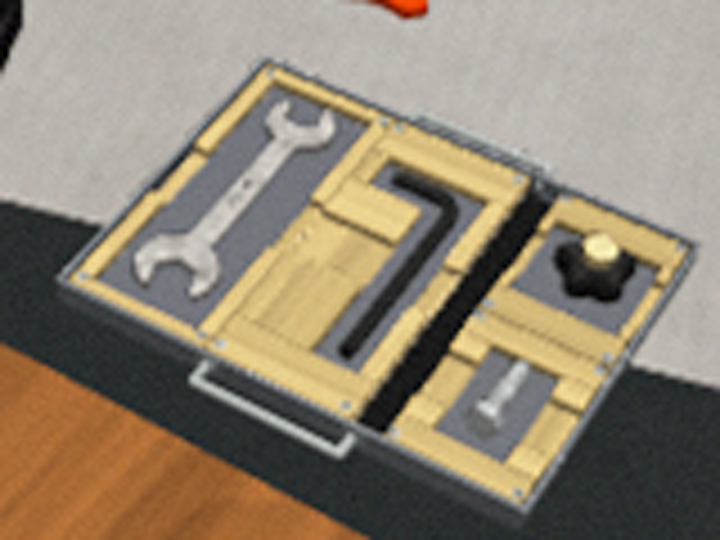

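View pics/t19.png

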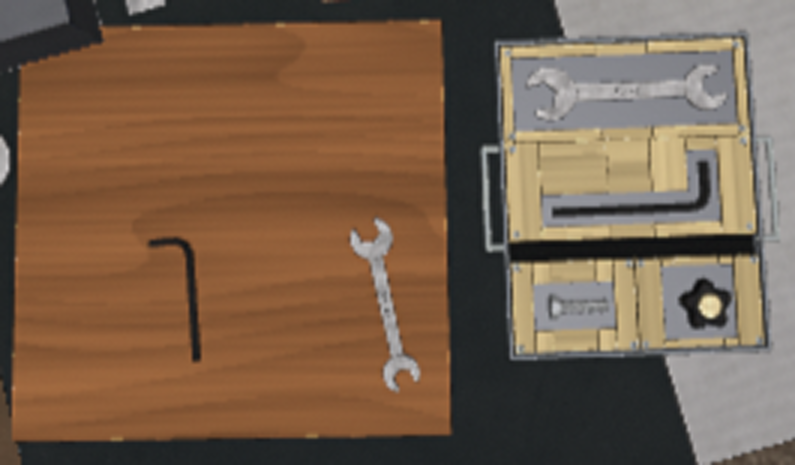

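All four parts lie centred in their recesses. The smaller key and spanner measure exactly where they were. The gripper is clear, so I'm handing in.

```bash
python3 -c "
from cell import ctrl; print(ctrl.job_done())"
```

```text
the job is handed in; nothing more can be done
None
```

I packed the larger spanner, larger hex key, bolt and black star knob, in that order, each flat in its own recess. The knob stands upright with its brass boss up. I handed the job in at about 49 s of the 112 s allowed, with the gripper clear of everything.

- **Last checks:** the final top and scene pictures show all four parts centred in their recesses. The smaller spanner and smaller key measure at the same positions as at the start. The highest wrist force I read at the end of a move was about 6 N.
- **What disagreed:** the real fingertips sit about 34 mm behind the reported TCP, which does not fit the interface description. My first closing on the spanner therefore shut above it without gripping anything. I measured the offset from the wrist and scene views and corrected for it in every later grasp.

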